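# Refit the hinged cover of a tube mixer

### The job

The tube mixer's aluminium cover plate has been taken off. Lower it back over the spindle and the small locating dowel until it lies flush on the deck, its knuckle between the mixer's two knuckles, then push the loose hinge pin through all three knuckles, from either side, until its grip block meets the knuckle, and let go. Do not shift or tip the other things on the bench.

Things in the scene. Friction and masses are not known exactly. Their poses are not given: they have to be found in the camera images.
- mixer: Fixed low grey housing of a tube mixer, 205 (x) x 150 (y) x 60 mm high with a flat deck on top; it never moves during the job. Origin at table level on the vertical spindle axis; z up. The housing spans x -130 to +75 mm and y -75 to +75 mm of its frame. Its hinge knuckles stand at -x (axis parallel to its y).
- mixer_spindle (a point): Foot of the steel spindle on the deck, 60 mm above the table. The spindle is 16 mm in diameter, stands 50 mm above the deck, its last 8 mm tapering to 8 mm diameter. Axes as the mixer.
- mixer_dowel (a point): Foot of the steel anti-rotation dowel on the deck, at x +42, y +36 mm from the spindle. 8 mm in diameter, 20 mm above the deck, its last 5 mm tapering to 3 mm diameter.
- mixer_hinge (a point): Middle of the hinge axis, 105 mm from the spindle in mixer -x and 15 mm above the deck; axes as the mixer, the hinge axis is y. The two fixed steel knuckles are barrels 21 mm in outer and 11 mm in inner diameter, 14 mm long, occupying y -26 to -12 and y +12 to +26 mm. The deck under them is flat and clear on both sides.
- cover: Loose aluminium cover, flat on the bench, right way up, about 0.4 kg: plate 120 (x) x 110 (y) x 8 mm. Origin on its underside at the centre of its 18 mm spindle hole (plate's centre), z up. A square collar, 44 x 44 mm outside with sides along x and y, 32 mm inside, rises round the hole to 44 mm above the underside: grip it by two opposite flats. Seated, cover and mixer axes coincide.
- cover_knuckle (a point): Centre of the cover's one knuckle, at cover x -105, y 0, 15 mm above the underside, on an arm 18 mm wide: a barrel 18 mm long along y, 21 mm outer and 11 mm inner diameter.
- cover_dowel_hole (a point): Centre of the cover's 10 mm dowel hole, on its underside, at cover x +42, y +36 mm.
- hinge_pin: Loose hinge pin, about 60 g (varies), standing on its grip block: a black block 14 (x) x 30 (y) x 38 mm high, gripped across the 14 mm. Origin at the centre of the block's underside. A steel rod 8 mm in diameter sticks out 60 mm from the block's +y face (y +15 to +75 mm), its axis 14 mm above the underside, the last 8 mm tapering to 3 mm diameter.
- pin_seat (a point): Point on the rod axis 26 mm from the block's face (y +41 mm, z 14 mm): it lies at mixer_hinge when the block meets the outer knuckle. The block, upright, then stands 1 mm above the deck and may sink onto it.
- reagent_bottle: Bystander: upright bottle, 44 mm diameter, 150 mm tall, loose. Origin at the centre of its base.
- tape_roll: Bystander: roll of paper tape lying flat, 72 mm outside, 40 mm inside, 25 mm high, loose. Origin at the centre of its underside.
- beaker: Bystander: glass beaker, 64 mm diameter, 85 mm tall, loose. Origin at the centre of its base.
- sample_jar: Bystander: jar, 56 mm diameter, 70 mm tall, loose. Origin at the centre of its base.
- screwdriver: Bystander: short screwdriver, 130 mm long, lying between robot and task, loose.
- spacer: Bystander: steel ring 40 mm outside, 14 mm high, between robot and task, loose.
Mind the look-alikes: they are no part of the job. There is more than one size of the cover; the one meant has the size given above.

How it is judged:
By the outcome, as a careful person would: the job done as asked, in the order asked, and still so for the second after the job is handed in, with the robot touching nothing.
It also fails if it takes over 72 s, if anything falls off the work surface, if the arm or the gripper's body presses on something with over 40 N, if the wrist force passes 120 N, or if a joint passes its speed limit or range.

### The arm

A 6-joint arm with a two-finger parallel gripper is mounted at the origin on the work surface. World frame = base frame: x ahead of the robot, y to its left, z up, the work surface at z = 0. Lengths are in m, angles in rad, forces in N, time in s.
With the tool pointing down it reaches from about 0.275 to 0.825 m from the base axis. Payload 5.2 kg.
Tool frame: the origin (TCP) lies at the very end of the fingers, on their centre line; the grasp point (between the pads) lies 19 mm behind it; z points along the fingers, y is the direction in which the jaws open and shut (so a half turn about z gives the same grasp; the last joint's range is limited). The gripper opens to 93 mm and grips with 3 to 60 N. Pads are 15 mm wide; open, the fingers measure 128 mm over their backs; the gripper's body (75 mm by 188 mm) begins 65 mm behind the grasp point.
Start: joints at [0.902, 0.259, 1.535, -0, 1.348, -0.203], TCP at [0.247, 0.491, 0.219] pointing down, gripper open.
Joint ranges: [-3.14, 3.14], [-0.91, 2.08], [0.19, 2.58], [-1.22, 4.36], [0.22, 2.71], [-3.12, 3.12]. Speed limits (rad/s): [2.57, 2.57, 3.14, 3.14, 3.14, 3.14].

### API

Orientations are given as [roll, pitch, yaw] about the fixed x, y, z axes, in that order (R = Rz(yaw) Ry(pitch) Rx(roll)).
In Python, from plant import state, capture, close_job, masks_of gives the robot as it stands.
- The arm moves only by the tool jog_arm, never from a script. Its argument "moves" is a list that holds one entry, the list of rows, each a list of 7 numbers: the shift along the tool's x, y, z in mm, then the turn, a rotation vector about the tool's x, y, z in degrees, then the opening, from 0 (shut) to 1 (fully open). In form: [[[tx, ty, tz, rx, ry, rz, hand], ...]]. A call has 1 to 8 rows; each row shifts and turns the pose as measured when the row begins, along the tool's axes as they then stand; what a row does not reach is not made up. A row lasts 1/10 s, in which the tool goes at most 50 mm and 8.59 degrees, less where a joint would pass 70% of its speed; a pose out of reach is approached as far as the arm can. A call with a gripper value outside its range is refused whole. The fingers move at their own pace and stop on an object; "squeeze" is the grip in N (left out, the last holds). Time passes only in rows, so rows that do not move let the fingers close. It gives the time, the measured TCP pose, the force and the opening at its end, in the units of the state.
- state(): the state, without advancing time (a new reading comes with each control period).
- capture(name): name is "scene" or "side" or "wrist"; returns a dict with "frame" (384x512x3 uint8, blue, green, red), "fovy" (degrees; the focal length in pixels is half the picture's height over the tangent of half this angle, whatever the lens; pixels are square), "cx", "cy" (the principal point, pixels), "world_to_cam" (4x4, takes a point from world to camera coordinates); the wrist camera has in their place "tool_from_camera" (4x4, takes a point from camera to tool coordinates, whose origin is the TCP and whose axes are the flange's). Camera axes: x right, y up, looking along -z (the intrinsics and any distortion apply to the point x, -y, -z); pixel columns grow to the right and rows downward; lengths in m; the calibration is good to about 2 mm. A picture is of the moment at which its call begins: read the wrist's pose just before it. There is no depth.
- close_job(): hands the job in, once; it reports no verdict.
Trained networks look in the newest picture that a camera, given by its name, has taken for a name from the list of things; names that differ only in an ending like _2 or _b are one class to them, and where a whole thing is asked for, a point or a joint stands for the part that bears it (a point fixed in the world has none). Each returns a list of dicts, best first, with "score" (0 to 1); they miss things now and then, are a little off and sometimes report something else, mostly with a low value. They report only what shows in the picture. A call takes as long as a camera call. They do not tell look-alikes from the thing itself.
- masks_of(camera, query): "pixels" (384x512 bool, what is visible of it) and "extent" ([left, top, right, bottom] in pixels, round what is visible of it).
The state is a dict: "clock": time; "joint_pos": joint angles; "dq": joint speeds; "joint_torque": joint torques, N m; "tcp_pos": TCP position; "orientation": TCP orientation; "contact_force": force on the tool from outside, world axes, zero at the start; "wrist_torque": the same for the moment, N m; "finger_gap": opening from 0.0 (shut) to 1.0 (fully open).
Only numpy, scipy, OpenCV 4.12 (cv2) and the standard library are available. Lean on these libraries where they do the work, as an engineer would, in place of code of your own. Each camera call takes 0.05 s, during which the arm holds its last target.

## Working session

There is one attempt and no reset: what is moved stays moved. The work goes in short steps, Python scripts to look and compute and a tool call to move; the robot and the scene stay as the last step left them, time stands still between calls to the robot, and variables do not carry over. Pictures are saved under pics/ and viewed, and the job is handed in when it is done.

Besides the shell and the picture viewer there is one more tool, called as name(argument=value, ...) on one line, values as JSON. jog_arm: Moves the arm, as the interface text tells. Its arguments: {"type":"object","properties":{"moves":{"type":"array"},"squeeze":{"type":"number"}},"required":["moves"]}

```bash
ls; mkdir -p pics
cat > h.py <<'E'
import numpy as np, cv2, pickle
from plant import state, capture, masks_of
E
python3 - <<'E'
from h import *
s=state(); print({k:np.round(v,3).tolist() for k,v in s.items()})
for n in ["scene","side","wrist"]:
    c=capture(n); cv2.imwrite(f"pics/{n}0.png",c["frame"]); pickle.dump(c,open(f"{n}0.pkl","wb"))
    print(n,{k:(np.round(v,4).tolist()) for k,v in c.items() if k!="frame"})
E
```

```text
pics
{'clock': 0.0, 'joint_pos': [0.902, 0.259, 1.536, 0.0, 1.348, -0.203], 'dq': [-0.001, -0.002, 0.001, 0.0, -0.002, -0.001], 'joint_torque': [-0.001, -43.731, -28.401, 0.072, 0.042, -0.0], 'tcp_pos': [0.247, 0.491, 0.218], 'orientation': [-3.14, -0.0, 2.676], 'contact_force': [-0.41, -0.053, 0.13], 'wrist_torque': [-0.009, -0.027, -0.013], 'finger_gap': 1.004}
scene {'fovy': 56.0456, 'cx': 256.4736, 'cy': 190.6883, 'world_to_cam': [[-0.6592, 0.7518, -0.0155, 0.422], [-0.4465, -0.3749, 0.8124, 0.1484], [0.605, 0.5425, 0.5828, -1.2643], [0.0, 0.0, 0.0, 1.0]]}
side {'fovy': 44.0317, 'cx': 255.0825, 'cy': 194.142, 'world_to_cam': [[0.9646, -0.2632, -0.0131, -0.5498], [0.1896, 0.6583, 0.7285, -0.125], [-0.1831, -0.7052, 0.685, -1.4675], [0.0, 0.0, 0.0, 1.0]]}
wrist {'fovy': 59.9399, 'cx': 261.3886, 'cy': 188.6489, 'tool_from_camera': [[0.0004, 0.9654, 0.2609, 0.0718], [1.0, -0.0004, 0.0, 0.0], [0.0001, 0.2609, -0.9654, -0.165], [0.0, 0.0, 0.0, 1.0]]}
```

View pics/scene0.png

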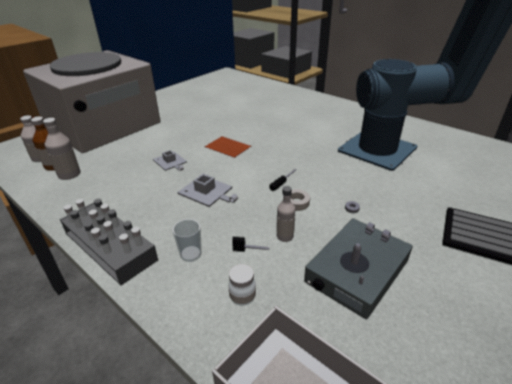

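View pics/side0.png

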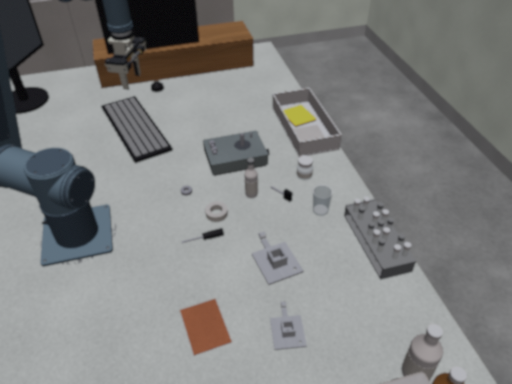

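View pics/wrist0.png

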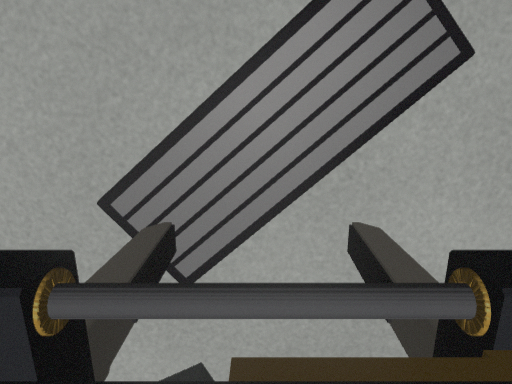

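```bash
cat >> h.py <<'E'
from scipy.spatial.transform import Rotation as Rn
def K(c):
    f=c["frame"].shape[0]/2/np.tan(np.radians(c["fovy"])/2); return f,c["cx"],c["cy"]
def w2c(c,s=None):
    if "world_to_cam" in c: return np.array(c["world_to_cam"])
    T=np.eye(4);T[:3,:3]=Rn.from_euler("xyz",s["orientation"]).as_matrix();T[:3,3]=s["tcp_pos"]
    return np.linalg.inv(T@np.array(c["tool_from_camera"]))
def proj(c,P,s=None):
    f,cx,cy=K(c);M=w2c(c,s);p=np.atleast_2d(P)@M[:3,:3].T+M[:3,3]
    return np.c_[cx+f*p[:,0]/-p[:,2],cy+f*-p[:,1]/-p[:,2]]
def back(c,uv,z,s=None):
    f,cx,cy=K(c);M=w2c(c,s);uv=np.atleast_2d(uv)
    d=np.c_[(uv[:,0]-cx)/f,-(uv[:,1]-cy)/f,-np.ones(len(uv))]@M[:3,:3]
    o=-M[:3,:3].T@M[:3,3]; return o+d*((z-o[2])/d[:,2])[:,None]
def snap(n,tag):
    s=state();c=capture(n);cv2.imwrite(f"pics/{n}{tag}.png",c["frame"]);pickle.dump((c,s),open(f"{n}{tag}.pkl","wb"));return c,s
E
python3 - <<'E'
from h import *
hz=dict(mixer=.03,cover=.005,hinge_pin=.019,reagent_bottle=.07,tape_roll=.012,beaker=.04,sample_jar=.035,screwdriver=.01,spacer=.007,mixer_spindle=.06,cover_knuckle=.015)
R={}
for n in ["scene","side"]:
    c=capture(n)
    for q,z in hz.items():
        for m in masks_of(n,q):
            if m["score"]<.15: continue
            ys,xs=np.nonzero(m["pixels"]); ct=(xs.mean(),ys.mean())
            print(n,q,round(m["score"],2),np.round(m["extent"]),len(xs),np.round(back(c,ct,z)[0],3)); R.setdefault((n,q),[]).append(m)
pickle.dump(R,open("m0.pkl","wb"))
E
```

```text
scene mixer 0.8 [302. 220. 413. 319.] 6469 [0.563 0.226 0.03 ]
scene cover 0.71 [156. 148. 186. 171.] 420 [ 0.525 -0.488  0.005]
scene cover 0.67 [177. 174. 235. 206.] 1155 [ 0.561 -0.262  0.005]
scene hinge_pin 0.57 [232. 237. 264. 253.] 192 [ 0.669 -0.023  0.019]
scene hinge_pin 0.41 [175. 174. 238. 206.] 1146 [ 0.575 -0.247  0.019]
scene reagent_bottle 0.61 [274. 185. 293. 240.] 798 [0.571 0.032 0.07 ]
scene tape_roll 0.8 [292. 188. 310. 213.] 332 [ 0.427 -0.024  0.012]
scene tape_roll 0.39 [177. 174. 240. 207.] 1128 [ 0.567 -0.255  0.012]
scene sample_jar 0.8 [228. 265. 256. 307.] 989 [0.767 0.072 0.035]
scene screwdriver 0.47 [271. 177. 285. 190.] 145 [ 0.403 -0.126  0.01 ]
scene spacer 0.45 [344. 202. 358. 215.] 148 [0.359 0.101 0.007]
scene mixer_spindle 0.82 [307. 219. 413. 321.] 6393 [0.59  0.236 0.06 ]
scene mixer_spindle 0.49 [175. 220. 206. 263.] 1020 [ 0.766 -0.095  0.06 ]
scene mixer_spindle 0.22 [236. 237. 255. 250.] 169 [0.703 0.007 0.06 ]
scene cover_knuckle 0.75 [152. 148. 186. 171.] 430 [ 0.531 -0.474  0.015]
scene cover_knuckle 0.71 [175. 172. 237. 205.] 1176 [ 0.
[... 268 characters left out ...]
4 0.005]
side cover 0.26 [206. 203. 228. 220.] 349 [ 0.435 -0.026  0.005]
side reagent_bottle 0.87 [245. 157. 258. 198.] 441 [0.563 0.018 0.07 ]
side tape_roll 0.79 [206. 204. 228. 221.] 360 [ 0.434 -0.035  0.012]
side beaker 0.77 [314. 184. 330. 216.] 482 [ 0.763 -0.101  0.04 ]
side beaker 0.25 [203. 130. 271. 173.] 2151 [0.556 0.211 0.04 ]
side sample_jar 0.63 [298. 156. 314. 180.] 321 [0.765 0.068 0.035]
side screwdriver 0.78 [202. 229. 221. 243.] 177 [ 0.405 -0.122  0.01 ]
side mixer_spindle 0.93 [202. 130. 270. 174.] 2094 [0.55  0.185 0.06 ]
side mixer_spindle 0.52 [252. 235. 302. 288.] 1383 [ 0.546 -0.314  0.06 ]
side cover_knuckle 0.64 [249. 234. 303. 285.] 1476 [ 0.557 -0.28   0.015]
```

Run:
```python
from h import *
c=pickle.load(open("scene0.pkl","rb"))["frame"];d=pickle.load(open("side0.pkl","rb"))["frame"]
def cr(f,x,y,w,h,k): return cv2.resize(f[y:y+h,x:x+w],None,fx=k,fy=k,interpolation=cv2.INTER_CUBIC)
a=cr(c,295,210,130,110,3);b=cr(d,195,115,100,85,4)
cv2.imwrite("pics/mx.png",np.hstack([a,b[:330]]) )
a=cr(c,145,140,130,120,3);b=cr(d,235,180,100,90,4)
cv2.imwrite("pics/cv.png",np.hstack([a,b[:360]]) )
a=cr(d,240,220,80,130,4)
cv2.imwrite("pics/cv2.png",a)
```

```text
(no output)
```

View pics/mx.png

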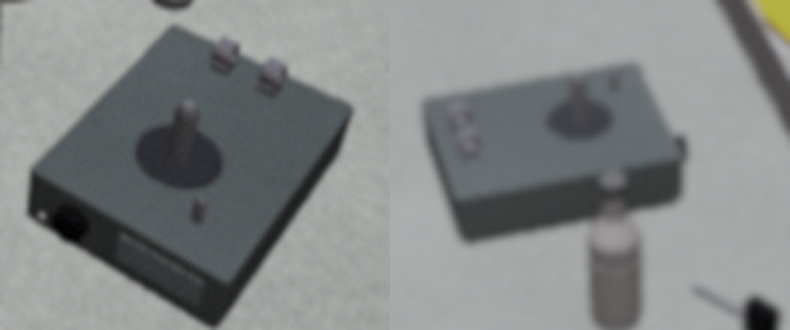

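View pics/cv.png

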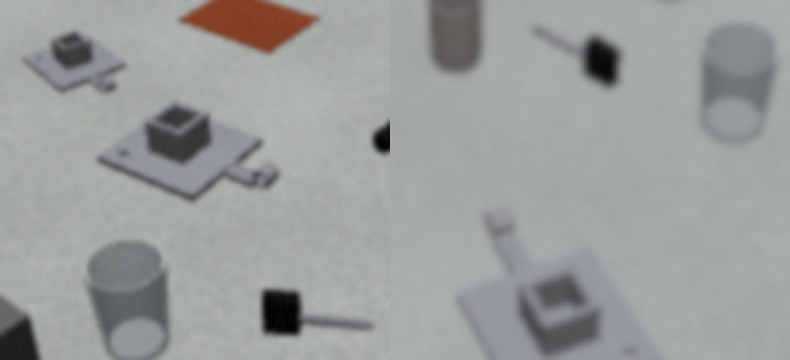

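View pics/cv2.png

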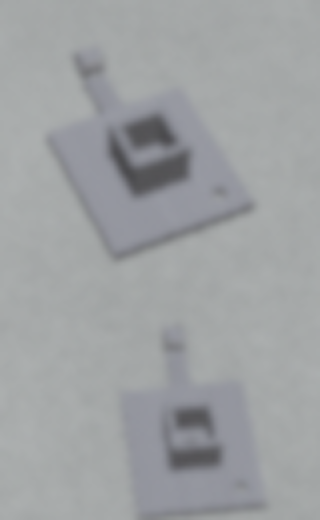

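```bash
cat > fit.py <<'E'
from h import *
from scipy.optimize import least_squares
def fit(views,x0,z=0):
    # views: list of (cam,state,[(uv,P)])
    def r(p):
        ca,sa=np.cos(p[2]),np.sin(p[2]);R=np.array([[ca,-sa,0],[sa,ca,0],[0,0,1]])
        return np.concatenate([(proj(c,np.array([q[1] for q in L])@R.T+[p[0],p[1],z],s)-np.array([q[0] for q in L])).ravel() for c,s,L in views])
    o=least_squares(r,x0,loss="soft_l1",x_scale=[.01,.01,.1]);return o.x,np.round(r(o.x).reshape(-1,2),1)
E
python3 - <<'E'
from fit import *
sc=pickle.load(open("scene0.pkl","rb"));sd=pickle.load(open("side0.pkl","rb"))
A=lambda x,y,ox,oy,k:(ox+x/k,oy+y/k)
a=lambda x,y:A(x,y,295,210,3); b=lambda x,y:A(x-390,y,195,115,4)
T=.06
m1=[(a(175,25),(-.13,-.075,T)),(a(352,108),(-.13,.075,T)),(a(228,282),(.075,.075,T)),(a(35,172),(.075,-.075,T)),(a(188,103),(0,0,.11)),(a(198,203),(.042,.036,.08))]
m2=[(b(425,100),(-.13,.075,T)),(b(638,65),(.075,.075,T)),(b(680,160),(.075,-.075,T)),(b(465,197),(-.13,-.075,T))]
for y0 in (0,):
  for v in ([(sc,None,m1),(sd,None,m2)],[(sc,None,m1)],[(sd,None,m2)]): print("mixer",*fit(v,[.56,.22,y0]))
a=lambda x,y:A(x,y,145,140,3); b=lambda x,y:A(x,y,240,220,4)
print(back(sc,[a(193,195),a(98,157),a(262,140)],.008))
print(back(sd,[b(48,135),b(115,255),b(253,205),b(185,92)],.008))
c1=[(a(193,195),(.06,.055,.008)),(a(98,157),(.06,-.055,.008)),(a(262,140),(-.06,.055,.008)),(a(263,172),(-.105,0,.015))]
print(back(sd,[b(88,60),b(92,420)],.015), back(sd,[b(125,392),b(240,384),b(268,508),b(140,516)],.008))
a=lambda x,y:A(x,y,145,140,3); b=lambda x,y:A(x-390,y,235,180,4)
print("pin",back(sc,[a(372,325),a(300,318)],.014),back(sd,[b(535,28),b(590,52)],.014))
E
```

```text
mixer [0.58776991 0.22521936 0.01183004] [[-1.4 -1.4]
 [ 1.2 -1.1]
 [-0.1  1.2]
 [-3.2 -1.2]
 [-0.2  0.9]
 [ 0.7 -0.9]
 [-0.7 -1.6]
 [ 0.4 -2.5]
 [ 1.9 -2.2]
 [-2.  -0.6]]
mixer [0.58833282 0.22618356 0.00635746] [[-0.8 -1.1]
 [ 1.8 -0.5]
 [-0.1  1.7]
 [-3.  -1.1]
 [ 0.   1.2]
 [ 0.8 -0.5]]
mixer [0.5856674  0.21551522 0.00423354] [[-0.7 -0.1]
 [ 0.7 -0.9]
 [ 2.  -0.3]
 [-2.2  1.2]]
[[ 0.60673112 -0.20348584  0.008     ]
 [ 0.6254596  -0.31910867  0.008     ]
 [ 0.50187915 -0.2166545   0.008     ]]
[[ 0.49846787 -0.22808127  0.008     ]
 [ 0.51539722 -0.34403277  0.008     ]
 [ 0.62147434 -0.32938365  0.008     ]
 [ 0.60778345 -0.21612122  0.008     ]]
[[ 0.54507804 -0.17144029  0.015     ]
 [ 0.46349932 -0.46769994  0.015     ]] [[ 0.49095915 -0.44965104  0.008     ]
 [ 0.56479011 -0.46426319  0.008     ]
 [ 0.55246591 -0.55209378  0.008     ]
 [ 0.47477174 -0.53585686  0.008     ]]
pin [[ 0.63422809  0.03452006  0.014     ]
 [ 0.66529344 -0.01410994  0.014     ]] [[ 0.63409756  0.0281486   0.014     ]
 [ 0.66934393 -0.01267313  0.014     ]]
```

```bash
cat > plan.py <<'E'
from h import *
def yawtool(yaw): return Rn.from_euler("xyz",[np.pi,0,yaw])
def plan(p,yaw,step=45,n=None,s=None):
    s=s or state();p0=np.array(s["tcp_pos"]);R0=Rn.from_euler("xyz",s["orientation"]);R1=yawtool(yaw)
    rv=(R0.inv()*R1).as_rotvec(degrees=True);d=np.array(p)-p0
    n=n or int(max(np.ceil(np.linalg.norm(d)*1000/step),np.ceil(np.linalg.norm(rv)/8),1))
    print("from",p0.round(4),np.degrees(s["orientation"]).round(2),"dist mm",(d*1000).round(1),"n",n)
    for i in range(n):
        Ri=R0*Rn.from_rotvec(rv*i/n,degrees=True)
        print(np.r_[Ri.inv().apply(d/n*1000),rv/n].round(1).tolist())
E
python3 -c "
from plan import *
plan([.247,.491,.26],2.676,n=1)
plan([.56,-.275,.25],1.71)"
```

```text
from [0.247  0.4914 0.2186] [-180.     -0.    153.31] dist mm [ 0.  -0.4 41.4] n 1
[-0.2, -0.4, -41.4, -0.0, -0.0, -0.0]
from [0.247  0.4914 0.2186] [-180.     -0.    153.31] dist mm [ 313.  -766.4   31.4] n 19
[-32.8, -28.6, -1.7, -0.0, -0.0, 2.9]
[-34.2, -26.9, -1.7, -0.0, -0.0, 2.9]
[-35.6, -25.2, -1.7, -0.0, -0.0, 2.9]
[-36.8, -23.3, -1.7, -0.0, -0.0, 2.9]
[-37.9, -21.4, -1.7, -0.0, -0.0, 2.9]
[-39.0, -19.5, -1.7, -0.0, -0.0, 2.9]
[-39.9, -17.5, -1.7, -0.0, -0.0, 2.9]
[-40.8, -15.4, -1.7, -0.0, -0.0, 2.9]
[-41.5, -13.3, -1.7, -0.0, -0.0, 2.9]
[-42.1, -11.2, -1.7, -0.0, -0.0, 2.9]
[-42.6, -9.0, -1.7, -0.0, -0.0, 2.9]
[-43.0, -6.9, -1.7, -0.0, -0.0, 2.9]
[-43.3, -4.7, -1.7, -0.0, -0.0, 2.9]
[-43.5, -2.5, -1.7, -0.0, -0.0, 2.9]
[-43.6, -0.2, -1.7, -0.0, -0.0, 2.9]
[-43.5, 2.0, -1.7, -0.0, -0.0, 2.9]
[-43.4, 4.2, -1.7, -0.0, -0.0, 2.9]
[-43.1, 6.4, -1.7, -0.0, -0.0, 2.9]
[-42.7, 8.6, -1.7, -0.0, -0.0, 2.9]
```

```bash
python3 -c "
from plan import *
plan([.56,.225,.26],3.14)"
```

```text
from [0.247  0.4914 0.2186] [-180.     -0.    153.31] dist mm [ 313.  -266.4   41.4] n 10
[-39.9, -9.7, -4.1, -0.0, -0.0, -2.7]
[-39.4, -11.6, -4.1, -0.0, -0.0, -2.7]
[-38.9, -13.4, -4.1, -0.0, -0.0, -2.7]
[-38.2, -15.2, -4.1, -0.0, -0.0, -2.7]
[-37.4, -16.9, -4.1, -0.0, -0.0, -2.7]
[-36.6, -18.7, -4.1, -0.0, -0.0, -2.7]
[-35.7, -20.3, -4.1, -0.0, -0.0, -2.7]
[-34.7, -22.0, -4.1, -0.0, -0.0, -2.7]
[-33.7, -23.6, -4.1, -0.0, -0.0, -2.7]
[-32.5, -25.1, -4.1, -0.0, -0.0, -2.7]
```

jog_arm(moves=[[[-39.9, -9.7, -4.1, 0, 0, -2.7, 1], [-39.4, -11.6, -4.1, 0, 0, -2.7, 1], [-38.9, -13.4, -4.1, 0, 0, -2.7, 1], [-38.2, -15.2, -4.1, 0, 0, -2.7, 1], [-37.4, -16.9, -4.1, 0, 0, -2.7, 1], [-36.6, -18.7, -4.1, 0, 0, -2.7, 1], [-35.7, -20.3, -4.1, 0, 0, -2.7, 1], [-34.7, -22, -4.1, 0, 0, -2.7, 1]]])

```text
clock: 2.15
tcp_pos: [0.5039, 0.2777, 0.2521]
orientation: [3.14, -0.001, 3.078]
contact_force: [-0.5, 0.1, -0.3]
finger_gap: 0.998
```

```bash
python3 -c "
from plan import *
plan([.56,.225,.26],3.14)"
```

```text
from [0.5039 0.2777 0.2521] [ 1.7989e+02 -5.0000e-02  1.7638e+02] dist mm [ 56.1 -52.7   7.9] n 2
[-29.7, -24.5, -4.0, 0.1, -0.0, -1.8]
[-28.9, -25.4, -4.0, 0.1, -0.0, -1.8]
```

jog_arm(moves=[[[-29.7, -24.5, -4, 0, 0, -1.8, 1], [-28.9, -25.4, -4, 0, 0, -1.8, 1], [-2, -2, 0, 0, 0, 0, 1]]])

```text
clock: 2.45
tcp_pos: [0.5682, 0.2167, 0.2602]
orientation: [3.141, 0.002, 3.14]
contact_force: [-0.8, 0.6, -0.2]
finger_gap: 0.999
```

```bash
python3 -c "
from h import *
c,s=snap('wrist','_mx'); print(s['tcp_pos'],s['orientation'],s['dq'])
cv2.imwrite('pics/wmx.png',cv2.resize(c['frame'],None,fx=1.5,fy=1.5))"
```

```text
[0.56815565 0.2167369  0.26024678] [3.14057898e+00 1.52619813e-03 3.14031418e+00] [-0.00967124  0.0079364   0.00043409  0.03983733  0.02680771 -0.00493005]
```

View pics/wmx.png

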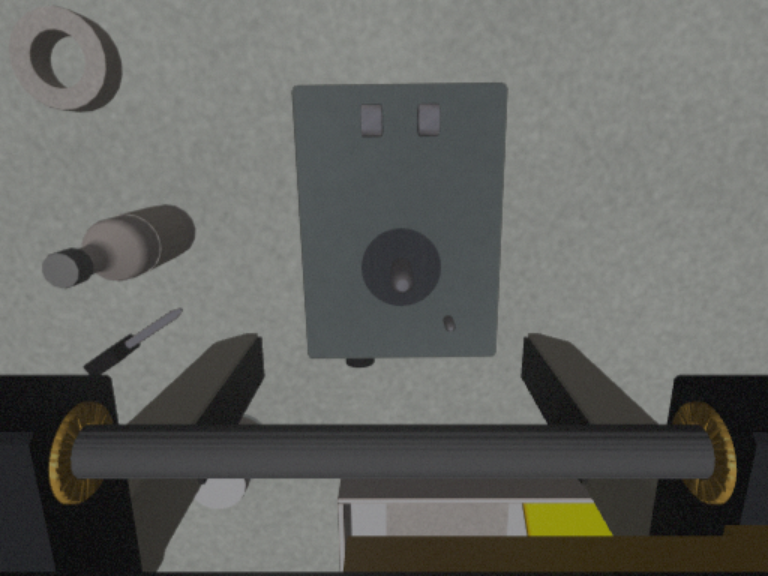

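```bash
python3 -c "
from fit import *
c,s=pickle.load(open('wrist_mx.pkl','rb'))
k=1.5;T=.06
L=[((293,86),(-.13,-.075,T)),((507,84),(-.13,.075,T)),((496,356),(.075,.075,T)),((308,357),(.075,-.075,T)),((401,267),(0,0,T)),((402,285),(0,0,.11)),((452,329),(.042,.036,.08)),((371,106),(-.105,-.019,.0855)),((428,106),(-.105,.019,.0855))]
L=[((u/k,v/k),p) for (u,v),p in L]
print(*fit([(c,s,L)],[.587,.225,0]));print(*fit([(c,s,L[4:])],[.587,.225,0]))
pickle.dump(fit([(c,s,L)],[.587,.225,0])[0],open('mixer.pkl','wb'))
L1=[((106.5/1,0),0)]
# pin & bottle
print(back(c,[(181/k,311/k)],.014,s),back(c,[(97/k,365/k),(125/k,347/k)],.014,s))
print('bottle',back(c,[(67/k,268/k)],.15,s))
from plan import *
plan([.56,-.275,.25],1.71)
"
```

```text
[0.58250098 0.22345564 0.01479882] [[-2.6 -2.1]
 [ 1.2 -3.2]
 [ 0.6  1. ]
 [-0.6  2.2]
 [-0.  -0.3]
 [ 0.2 -0.6]
 [-0.6 -0.9]
 [-0.3  8. ]
 [ 0.9  7.3]]
[0.58169676 0.22347539 0.01653326] [[-0.  -1. ]
 [ 0.3 -1.4]
 [-0.5 -1.6]
 [-0.5  7.1]
 [ 0.7  6.4]]
[[0.63275531 0.03402874 0.014     ]] [[ 0.68336333 -0.0465543   0.014     ]
 [ 0.66615372 -0.01915147  0.014     ]]
bottle [[0.5618465  0.03277787 0.15      ]]
from [0.5668 0.2179 0.26  ] [179.9    0.   179.92] dist mm [  -6.8 -492.9  -10. ] n 11
[0.6, -44.8, 0.8, 0.0, -0.0, 7.4]
[-5.3, -44.5, 0.8, 0.0, -0.0, 7.4]
[-11.0, -43.4, 0.8, 0.0, -0.0, 7.4]
[-16.5, -41.7, 0.8, 0.0, -0.0, 7.4]
[-21.8, -39.2, 0.9, 0.0, -0.0, 7.4]
[-26.7, -36.0, 0.9, 0.0, -0.0, 7.4]
[-31.1, -32.2, 0.9, 0.0, -0.0, 7.4]
[-35.0, -27.9, 0.9, 0.0, -0.0, 7.4]
[-38.4, -23.2, 0.9, 0.0, -0.0, 7.4]
[-41.0, -18.0, 0.9, 0.0, -0.0, 7.4]
[-43.0, -12.5, 0.9, 0.0, -0.0, 7.4]
```

```bash
python3 -c "
from fit import *
c,s=pickle.load(open('wrist_mx.pkl','rb'))
k=1.5;T=.06
L=[((293,86),(-.13,-.075,T)),((507,84),(-.13,.075,T)),((496,356),(.075,.075,T)),((308,357),(.075,-.075,T)),((401,267),(0,0,T)),((402,285),(0,0,.11)),((452,329),(.042,.036,.08)),((371,120),(-.105,-.019,.084)),((428,120),(-.105,.019,.084))]
L=[((u/k,v/k),p) for (u,v),p in L]
r=fit([(c,s,L)],[.587,.225,0]);print(*r);pickle.dump(r[0],open('mixer.pkl','wb'));print(*fit([(c,s,L[4:])],[.587,.225,0]))
"
```

```text
[0.58363102 0.22347151 0.01517562] [[-2.6 -0.8]
 [ 1.1 -2. ]
 [ 0.6  1.8]
 [-0.5  3.1]
 [-0.   0.6]
 [ 0.2  0.5]
 [-0.6  0.1]
 [-0.3 -0.1]
 [ 0.7 -0.7]]
[0.58355365 0.22354663 0.01804383] [[ 0.1  0.6]
 [ 0.3  0.4]
 [-0.4 -0.1]
 [-0.5 -0.1]
 [ 0.5 -0.8]]
```

jog_arm(moves=[[[0.6, -44.8, 0.8, 0, 0, 7.4, 1], [-5.3, -44.5, 0.8, 0, 0, 7.4, 1], [-11, -43.4, 0.8, 0, 0, 7.4, 1], [-16.5, -41.7, 0.8, 0, 0, 7.4, 1], [-21.8, -39.2, 0.9, 0, 0, 7.4, 1], [-26.7, -36, 0.9, 0, 0, 7.4, 1], [-31.1, -32.2, 0.9, 0, 0, 7.4, 1], [-35, -27.9, 0.9, 0, 0, 7.4, 1]]])

```text
clock: 3.3
tcp_pos: [0.5539, -0.1357, 0.2501]
orientation: [3.139, -0.009, 2.082]
contact_force: [0.8, -0.9, -0.0]
finger_gap: 0.998
```

```bash
python3 -c "
from plan import *
plan([.56,-.275,.23],1.71)"
```

```text
from [ 0.5539 -0.1357  0.2501] [179.86  -0.51 119.31] dist mm [   6.1 -139.3  -20.1] n 4
[-31.2, -15.7, 4.7, 0.0, -0.1, 5.3]
[-32.5, -12.8, 4.8, 0.0, -0.1, 5.3]
[-33.5, -9.7, 4.9, 0.0, -0.1, 5.3]
[-34.3, -6.5, 4.9, 0.0, -0.1, 5.3]
```

jog_arm(moves=[[[-31.2, -15.7, 4.7, 0, 0, 5.3, 1], [-32.5, -12.8, 4.8, 0, 0, 5.3, 1], [-33.5, -9.7, 4.9, 0, 0, 5.3, 1], [-34.3, -6.5, 4.9, 0, 0, 5.3, 1], [-3, 0, 0, 0, 0, 0, 1], [0, 0, 0, 0, 0, 0, 1]]])

```text
clock: 3.9
tcp_pos: [0.558, -0.28, 0.2279]
orientation: [-3.14, -0.013, 1.692]
contact_force: [0.6, 0.5, 0.5]
finger_gap: 1.001
```

```bash
python3 -c "
from h import *
c,s=snap('wrist','_cv'); print(s['tcp_pos'],s['orientation'],s['dq'])
cv2.imwrite('pics/wcv.png',cv2.resize(c['frame'],None,fx=1.5,fy=1.5))"
```

```text
[ 0.5580148  -0.2800029   0.22791729] [-3.14008622 -0.01269988  1.69167969] [-0.00514193  0.00866821  0.00842152 -0.00503094 -0.00392991  0.02022302]
```

View pics/wcv.png

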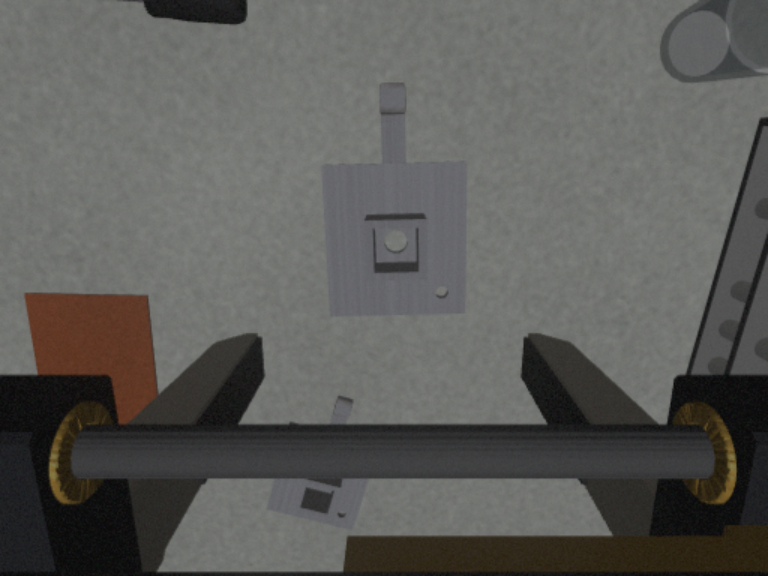

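```bash
python3 -c "
from fit import *
c,s=pickle.load(open('wrist_cv.pkl','rb'))
k=1.5;T=.008
L=[((322,165),(-.06,-.055,T)),((466,161),(-.06,.055,T)),((465,313),(.06,.055,T)),((331,316),(.06,-.055,T)),((396,241),(0,0,.004)),((442,292),(.042,.036,.006)),((392,98),(-.105,0,.024))]
L=[((u/k,v/k),p) for (u,v),p in L]
r=fit([(c,s,L)],[.56,-.27,-1.43]);print(*r);pickle.dump(r[0],open('cover.pkl','wb'))
from plan import *
y=r[0][2]+np.pi;print(y)
plan([r[0][0],r[0][1],.08],y)"
```

```text
[ 0.56055225 -0.27575249 -1.42168767] [[-0.8  0.1]
 [ 0.8 -0.1]
 [ 0.5  0.2]
 [-0.6  0.6]
 [-0.1  0.1]
 [-0.  -0.1]
 [ 0.1 -0.6]]
1.7199049865369869
from [ 0.558  -0.2797  0.2279] [-179.9    -0.72   96.96] dist mm [   2.6    3.9 -147.9] n 4
[0.4, 0.8, 37.0, -0.0, -0.2, -0.4]
[0.5, 0.8, 37.0, -0.0, -0.2, -0.4]
[0.6, 0.8, 37.0, -0.0, -0.2, -0.4]
[0.8, 0.8, 37.0, -0.0, -0.2, -0.4]
```

jog_arm(moves=[[[0.4, 0.8, 37, 0, -0.2, -0.4, 1], [0.5, 0.8, 37, 0, -0.2, -0.4, 1], [0.6, 0.8, 37, 0, -0.2, -0.4, 1], [0.8, 0.8, 35, 0, -0.2, -0.4, 1], [0, 0, 0, 0, 0, 0, 1]]])

```text
clock: 4.45
tcp_pos: [0.5642, -0.2663, 0.0828]
orientation: [3.136, 0.005, 1.735]
contact_force: [-0.5, 0.3, -0.1]
finger_gap: 1.005
```

```bash
python3 -c "
from h import *
c,s=snap('wrist','_cv2'); print(s['tcp_pos'],s['orientation'],s['dq'])
cv2.imwrite('pics/wcv2.png',cv2.resize(c['frame'],None,fx=1.5,fy=1.5))
from plan import *
y=pickle.load(open('cover.pkl','rb'))
plan([y[0],y[1],.016],y[2]+np.pi)"
```

```text
[ 0.56418604 -0.26633839  0.08283235] [3.13640765 0.00513099 1.73474957] [ 0.02621215 -0.06209279 -0.05364865  0.00539236  0.03947356 -0.00055915]
from [ 0.5657 -0.2674  0.0856] [179.53   0.45  99.38] dist mm [ -5.1  -8.4 -69.6] n 2
[-3.4, -3.5, 34.8, 0.2, 0.2, 0.4]
[-3.6, -3.3, 34.8, 0.2, 0.2, 0.4]
```

View pics/wcv2.png

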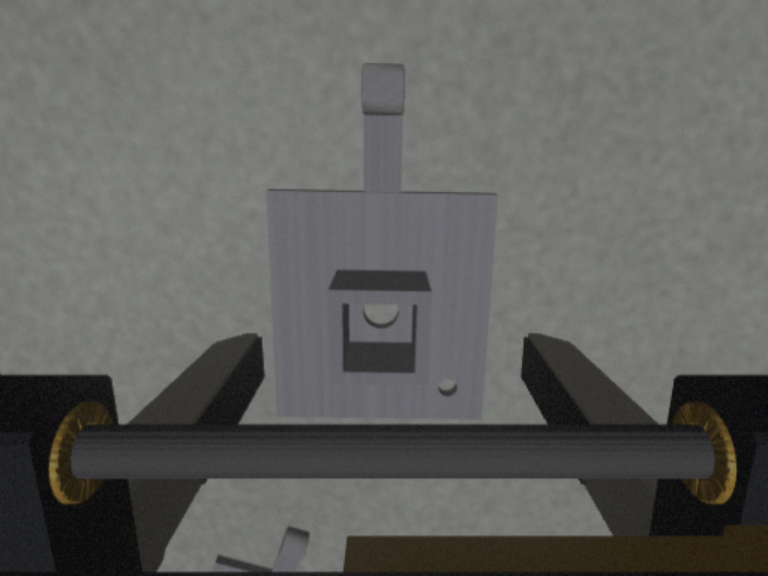

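jog_arm(moves=[[[-5, -3.5, 0, 0, 0, 0, 1], [0, 0, 0, 0, 0, 0, 1], [0, 0, 0, 0, 0, 0, 1], [0, 0, 0, 0, 0, 0, 1]]])

```text
clock: 4.9
tcp_pos: [0.5671, -0.2741, 0.0941]
orientation: [3.125, 0.016, 1.737]
contact_force: [-0.1, 0.6, -0.1]
finger_gap: 0.997
```

```bash
python3 -c "
from h import *
for i in range(4):
  s=state(); print(s['clock'],s['tcp_pos'],s['orientation'],np.abs(s['dq']).max())
c,s=snap('wrist','_cv3'); print(s['tcp_pos'])
cv2.imwrite('pics/wcv3.png',cv2.resize(c['frame'],None,fx=1.5,fy=1.5))
from plan import *
y=pickle.load(open('cover.pkl','rb'))
plan([y[0],y[1],.016],y[2]+np.pi)"
```

```text
4.9 [ 0.56707786 -0.27409303  0.09407131] [3.12466479 0.01629451 1.73712585] 0.018594915520407877
4.9 [ 0.56707786 -0.27409303  0.09407131] [3.12466479 0.01629451 1.73712585] 0.018594915520407877
4.9 [ 0.56707786 -0.27409303  0.09407131] [3.12466479 0.01629451 1.73712585] 0.018594915520407877
4.9 [ 0.56707786 -0.27409303  0.09407131] [3.12466479 0.01629451 1.73712585] 0.018594915520407877
[ 0.56707786 -0.27409303  0.09407131]
from [ 0.5672 -0.2742  0.0942] [179.01   0.95  99.53] dist mm [ -6.7  -1.5 -78.2] n 2
[0.5, -4.1, 39.0, 0.5, 0.5, 0.5]
[0.1, -3.8, 39.1, 0.5, 0.5, 0.5]
```

View pics/wcv3.png

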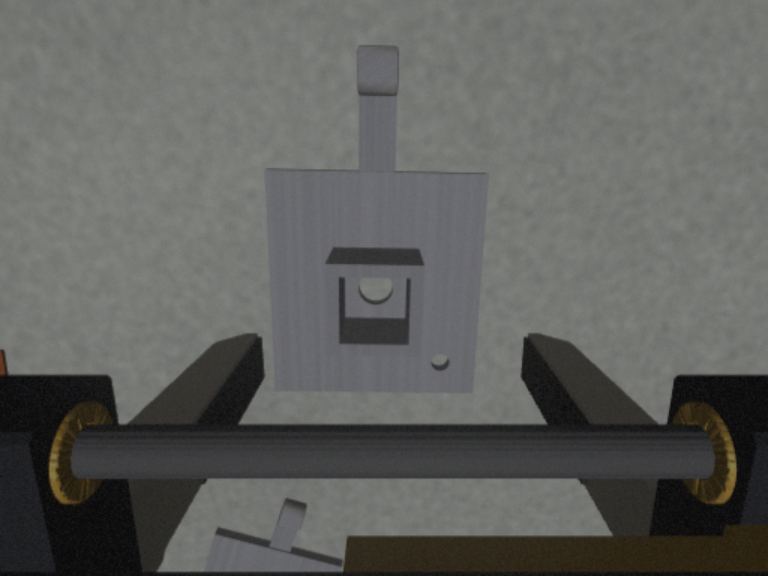

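```bash
python3 -c "
from fit import *
c,s=pickle.load(open('wrist_cv3.pkl','rb'))
k=1.5;T=.008
L=[((266,170),(-.06,-.055,T)),((487,174),(-.06,.055,T)),((473,391),(.06,.055,T)),((275,390),(.06,-.055,T)),((440,361),(.042,.036,.006)),((378,70),(-.105,0,.024))]
L=[((u/k,v/k),p) for (u,v),p in L]
r=fit([(c,s,L)],[.56,-.27,-1.43]);print(*r);y=r[0];pickle.dump(r[0],open('cover.pkl','wb'))
from plan import *
plan([y[0],y[1],.016],y[2]+np.pi,n=3)"
```

```text
[ 0.56048988 -0.27569479 -1.42387469] [[-1.4 -0.4]
 [ 1.3 -0.2]
 [ 0.1  1.7]
 [-0.   1. ]
 [ 0.2  0.7]
 [-0.2 -1.5]]
from [ 0.5672 -0.2742  0.0942] [179.01   0.95  99.53] dist mm [ -6.7  -1.5 -78.2] n 3
[0.3, -2.7, 26.0, 0.3, 0.3, 0.4]
[0.2, -2.6, 26.0, 0.3, 0.3, 0.4]
[0.0, -2.4, 26.1, 0.3, 0.3, 0.4]
```

Consistent to 0.1 mm (residuals below 2 px). Descend.

jog_arm(moves=[[[0.3, -2.7, 25, 0.3, 0.3, 0.4, 1], [0.2, -2.6, 22, 0.3, 0.3, 0.4, 1], [0, -1.4, 12, 0.3, 0.3, 0.3, 1], [0, 0, 4, 0, 0, 0, 1]]])

```text
clock: 5.35
tcp_pos: [0.5639, -0.2779, 0.0338]
orientation: [3.134, 0.006, 1.716]
contact_force: [-0.4, 0.7, -0.4]
finger_gap: 1.001
```

```bash
python3 -c "
from plan import *
y=pickle.load(open('cover.pkl','rb'))
plan([y[0],y[1],.016],y[2]+np.pi)"
```

```text
from [ 0.5639 -0.2779  0.0338] [179.57   0.35  98.34] dist mm [ -3.4   2.2 -17.8] n 1
[2.8, -3.2, 17.8, 0.4, 0.4, -0.1]
```

jog_arm(moves=[[[1.5, -2, 9, 0.3, 0.3, 0, 1], [1, -1.2, 6, 0.1, 0.1, 0, 1], [0.5, -0.5, 3, 0, 0, 0, 1]]])

```text
clock: 5.65
tcp_pos: [0.5605, -0.276, 0.0157]
orientation: [3.14, -0.0, 1.716]
contact_force: [1.0, 0.2, 0.7]
finger_gap: 0.999
```

```bash
python3 -c "
from plan import *
y=pickle.load(open('cover.pkl','rb'))
plan([y[0],y[1],.016],y[2]+np.pi)"
```

```text
from [ 0.5605 -0.276   0.0157] [179.92  -0.    98.34] dist mm [-0.   0.3  0.3] n 1
[0.3, 0.0, -0.3, 0.1, -0.0, -0.1]
```

jog_arm(moves=[[[0, 0, 0, 0, 0, 0, 0.5], [0, 0, 0, 0, 0, 0, 0.3], [0, 0, 0, 0, 0, 0, 0.3], [0, 0, 0, 0, 0, 0, 0.3], [0, 0, 0, 0, 0, 0, 0.3], [0, 0, 0, 0, 0, 0, 0.3], [0, 0, 0, 0, 0, 0, 0.3]]], squeeze=40)

```text
clock: 6.35
tcp_pos: [0.5612, -0.2764, 0.0172]
orientation: [3.139, 0.002, 1.717]
contact_force: [-0.4, 0.2, -1.4]
finger_gap: 0.47
```

jog_arm(moves=[[[0, 0, -5, 0, 0, 0, 0.3], [0, 0, -15, 0, 0, 0, 0.3], [0, 0, -30, 0, 0, 0, 0.3], [0, 0, -40, 0, 0, 0, 0.3], [0, 0, -40, 0, 0, 0, 0.3], [0, 0, -40, 0, 0, 0, 0.3], [0, 0, -30, 0, 0, 0, 0.3], [0, 0, -15, 0, 0, 0, 0.3]]])

```text
clock: 7.15
tcp_pos: [0.556, -0.2726, 0.2321]
orientation: [-3.13, -0.013, 1.717]
contact_force: [0.4, -0.9, -4.4]
finger_gap: 0.473
```

```bash
python3 -c "
from plan import *
c,s=snap('wrist','_l'); print(s['finger_gap'],s['contact_force'])
cv2.imwrite('pics/wl.png',cv2.resize(c['frame'],None,fx=1.5,fy=1.5))
y=pickle.load(open('mixer.pkl','rb'));print(y)
plan([y[0],y[1],.22],y[2]+np.pi)"
```

```text
0.47266879009003787 [ 0.41488496 -0.88906326 -4.44266503]
[0.58363102 0.22347151 0.01517562]
from [ 0.5569 -0.2732  0.2343] [-179.48   -0.62   98.36] dist mm [ 26.8 496.7 -14.3] n 12
[40.6, 8.2, 1.6, 0.0, -0.1, -6.9]
[39.3, 13.0, 1.5, 0.0, -0.1, -6.9]
[37.5, 17.7, 1.5, 0.0, -0.1, -6.9]
[35.1, 22.0, 1.4, 0.0, -0.1, -6.9]
[32.2, 26.1, 1.4, 0.0, -0.1, -6.9]
[28.9, 29.7, 1.3, 0.0, -0.1, -6.9]
[25.1, 33.0, 1.3, 0.0, -0.1, -6.9]
[21.0, 35.7, 1.3, 0.0, -0.1, -6.9]
[16.6, 38.0, 1.2, 0.0, -0.1, -6.9]
[11.9, 39.7, 1.2, 0.0, -0.1, -6.9]
[7.0, 40.8, 1.2, 0.0, -0.1, -6.9]
[2.1, 41.4, 1.2, 0.0, -0.1, -6.9]
```

View pics/wl.png

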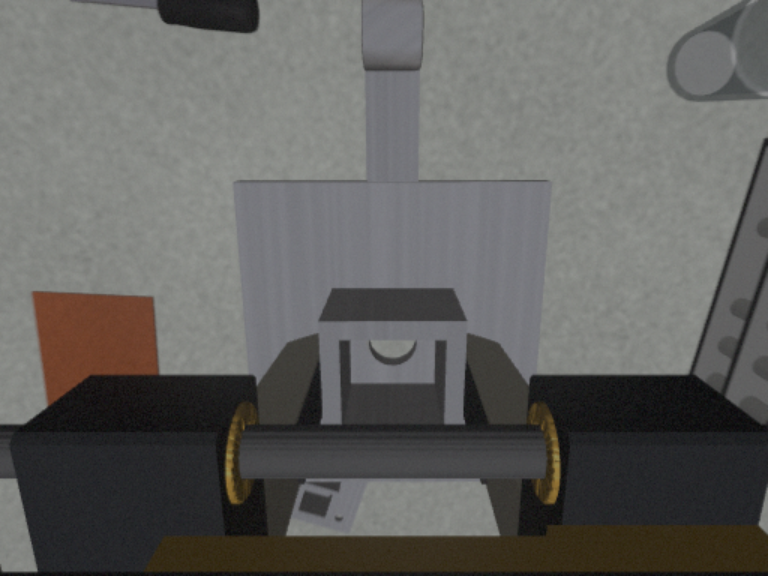

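jog_arm(moves=[[[40.6, 8.2, 0.5, 0, 0, -6.9, 0.3], [39.3, 13, 0.5, 0, 0, -6.9, 0.3], [37.5, 17.7, 0.5, 0, 0, -6.9, 0.3], [35.1, 22, 0.5, 0, 0, -6.9, 0.3], [32.2, 26.1, 0.5, 0, 0, -6.9, 0.3], [28.9, 29.7, 0.5, 0, 0, -6.9, 0.3], [25.1, 33, 0.5, 0, 0, -6.9, 0.3], [21, 35.7, 0.5, 0, 0, -6.9, 0.3]]])

```text
clock: 8.0
tcp_pos: [0.5664, 0.0637, 0.2247]
orientation: [3.141, -0.023, 2.706]
contact_force: [-0.2, 0.1, -3.7]
finger_gap: 0.471
```

```bash
python3 -c "
from plan import *
y=pickle.load(open('mixer.pkl','rb'))
plan([y[0],y[1],.22],y[2]+np.pi)"
```

```text
from [0.5664 0.0637 0.2247] [179.97  -1.33 155.05] dist mm [ 17.2 159.7  -4.7] n 4
[12.9, 38.0, 1.5, 0.1, -0.3, -6.5]
[8.6, 39.2, 1.4, 0.1, -0.3, -6.5]
[4.1, 39.9, 1.3, 0.1, -0.3, -6.5]
[-0.4, 40.2, 1.2, 0.1, -0.3, -6.5]
```

jog_arm(moves=[[[12.9, 38, 1.5, 0, -0.3, -6.5, 0.3], [8.6, 39.2, 1.4, 0, -0.3, -6.5, 0.3], [4, 32, 1, 0, -0.3, -5.5, 0.3], [2, 20, 1, 0, -0.3, -3.5, 0.3], [0, 8, 1, 0, 0, -1, 0.3], [0, 3, 0, 0, 0, 0, 0.3]]])

```text
clock: 8.6
tcp_pos: [0.5712, 0.2184, 0.2113]
orientation: [3.136, -0.014, 3.134]
contact_force: [-0.2, -0.2, -4.3]
finger_gap: 0.474
```

```bash
python3 -c "
from plan import *
c,s=snap('wrist','_o'); print(s['finger_gap'],s['contact_force'])
cv2.imwrite('pics/wo.png',cv2.resize(c['frame'],None,fx=1.5,fy=1.5))
y=pickle.load(open('mixer.pkl','rb'))
plan([y[0],y[1],.14],y[2]+np.pi)"
```

```text
0.4737393115488591 [-0.17144589 -0.24578869 -4.29470108]
from [0.5712 0.2184 0.2113] [179.64  -0.79 179.49] dist mm [ 12.5   5.  -71.3] n 2
[-6.7, 2.4, 35.6, 0.2, -0.4, -0.7]
[-6.5, 2.4, 35.6, 0.2, -0.4, -0.7]
```

View pics/wo.png

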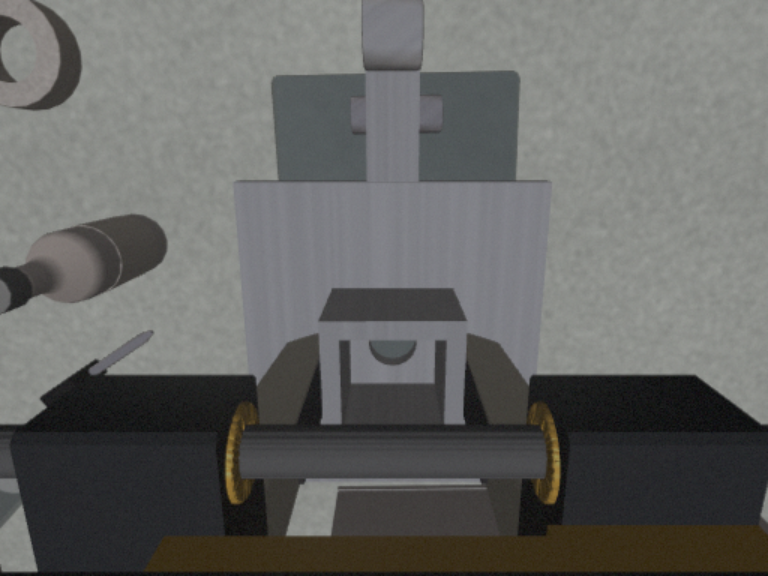

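```bash
python3 -c "
from fit import *
c,s=pickle.load(open('wrist_o.pkl','rb'))
f=dict(tcp_pos=[0,0,0],orientation=[np.pi,0,np.pi])
k=1.5;T=.008
L=[((235,181),(-.06,-.055,T)),((550,181),(-.06,.055,T)),((332,289),(-.022,-.022,.044)),((452,289),(-.022,.022,.044)),((320,321),(.0-.016,-.022,.044)),((393,70),(-.0947,0,.013))]
L=[((u/k,v/k),p) for (u,v),p in L]
L=L[:2]+L[5:]
for z in (-.012,-.014,-.016,-.018): print(z,*fit([(c,f,L)],[0,0,0],z=z))
# collar far edge: 
for z in (-.014,-.016): print(back(c,[(332/k,289/k),(452/k,289/k),(320/k,321/k),(465/k,321/k)],z+.044,f).round(4).tolist())
"
```

```text
-0.012 [-0.00090366  0.00012544  0.00036436] [[-5.1  0.7]
 [ 5.6  0.7]
 [-0.  -1.9]]
-0.014 [-0.00085004  0.00012593  0.00034956] [[-3.8  0.6]
 [ 4.3  0.6]
 [-0.  -1.1]]
-0.016 [-0.00085347  0.00012098  0.00031523] [[-2.6  0.3]
 [ 3.1  0.3]
 [-0.  -0.4]]
-0.018 [-8.90472730e-04  9.28621587e-05  1.83864254e-04] [[-1.4 -0. ]
 [ 1.8  0. ]
 [-0.1  0.1]]
[[-0.0336, -0.017, 0.03], [-0.0336, 0.0167, 0.03], [-0.0241, -0.0208, 0.03], [-0.0241, 0.0207, 0.03]]
[[-0.033, -0.0173, 0.028], [-0.0331, 0.0169, 0.028], [-0.0234, -0.0211, 0.028], [-0.0234, 0.021, 0.028]]
```

jog_arm(moves=[[[-7, 2.5, 24, 0.2, -0.4, -0.7, 0.3], [-5, 2, 20, 0.1, -0.3, -0.4, 0.3], [-2, 1, 10, 0, 0, 0, 0.3], [0, 0, 4, 0, 0, 0, 0.3]]])

```text
clock: 9.05
tcp_pos: [0.5866, 0.2192, 0.1523]
orientation: [-3.141, 0.0, -3.14]
contact_force: [0.3, -0.3, -4.3]
finger_gap: 0.468
```

```bash
python3 -c "
from plan import *
y=pickle.load(open('mixer.pkl','rb'))
plan([y[0]+.0009,y[1],.138],y[2]+np.pi)"
```

```text
from [0.5866 0.2192 0.1523] [-1.7996e+02  2.0000e-02 -1.7990e+02] dist mm [ -2.    4.2 -14.3] n 1
[2.0, 4.2, 14.3, -0.0, 0.0, -0.8]
```

jog_arm(moves=[[[2, 4.2, 5, 0, 0, -0.8, 0.3], [0, 0.5, 5, 0, 0, 0, 0.3], [0, 0.5, 3, 0, 0, 0, 0.3], [0, 0, 1, 0, 0, 0, 0.3]]])

```text
clock: 9.45
tcp_pos: [0.5851, 0.223, 0.1387]
orientation: [-3.141, 0.001, -3.128]
contact_force: [0.3, 1.0, -4.5]
finger_gap: 0.468
```

```bash
python3 -c "
from plan import *
c,s=snap('wrist','_p')
cv2.imwrite('pics/wp.png',cv2.resize(c['frame'],None,fx=1.5,fy=1.5))
c,_=snap('side','_p');d,_=snap('scene','_p')
cr=lambda f,x,y,w,h,k: cv2.resize(f[y:y+h,x:x+w],None,fx=k,fy=k,interpolation=cv2.INTER_CUBIC)
cv2.imwrite('pics/sp.png',np.hstack([cr(d['frame'],295,180,130,130,3),cr(c['frame'],190,85,100,97,4)[:390]]))
y=pickle.load(open('mixer.pkl','rb'))
plan([y[0]+.0009,y[1],.138],y[2]+np.pi)"
```

```text
Traceback (most recent call last):
ValueError: all the input array dimensions except for the concatenation axis must match exactly, but along dimension 0, the array at index 0 has size 390 and the array at index 1 has size 388
```

View pics/wp.png

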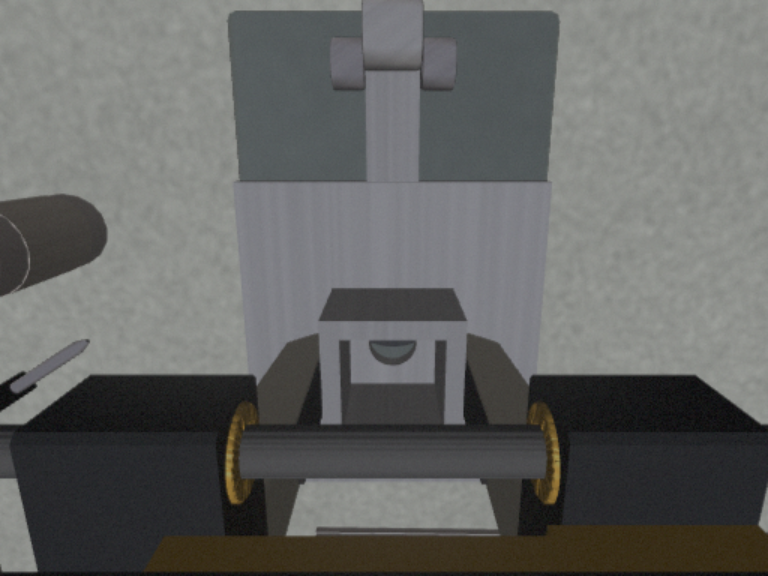

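```bash
python3 -c "
from fit import *
c,s=pickle.load(open('wrist_p.pkl','rb'));print(s['tcp_pos'],s['orientation'])
k=1.5;T=.06
L=[((229,12),(-.13,-.075,T)),((558,11),(-.13,.075,T)),((331,64),(-.105,-.026,.0755)),((457,64),(-.105,.026,.0755)),((348,90),(-.0945,-.019,.075)),((440,90),(-.0945,.019,.075))]
L=[((u/k,v/k),p) for (u,v),p in L]
print(*fit([(c,s,L)],[.587,.225,0]));print(*fit([(c,s,L[2:])],[.587,.225,0]))
y=pickle.load(open('mixer.pkl','rb'))
from plan import *
plan([y[0]+.0009,y[1],.11],y[2]+np.pi,n=4)"
```

```text
[0.58506548 0.22304094 0.13868739] [-3.14078611e+00  1.34606090e-03 -3.12825584e+00]
[0.58419565 0.22375045 0.01483707] [[-3.7 -2. ]
 [ 4.3 -1.6]
 [ 1.   0.4]
 [-1.   0.3]
 [ 1.2  0.8]
 [-1.2  0.7]]
[0.58386385 0.22363339 0.01366635] [[ 1.  -0.2]
 [-1.  -0.2]
 [ 1.1  0.2]
 [-1.2  0.2]]
from [0.5852 0.2231 0.139 ] [-1.7995e+02  1.0000e-01 -1.7923e+02] dist mm [ -0.7   0.4 -29. ] n 4
[0.2, 0.1, 7.2, -0.0, 0.0, -0.0]
[0.2, 0.1, 7.2, -0.0, 0.0, -0.0]
[0.2, 0.1, 7.2, -0.0, 0.0, -0.0]
[0.2, 0.1, 7.2, -0.0, 0.0, -0.0]
```

jog_arm(moves=[[[0.4, 0.3, 5, 0, 0, 0, 0.3], [0.2, 0.2, 5, 0, 0, 0, 0.3], [0, 0, 4, 0, 0, 0, 0.3], [0, 0, 3, 0, 0, 0, 0.3]]])

```text
clock: 10.0
tcp_pos: [0.5853, 0.2239, 0.1219]
orientation: [-3.141, 0.004, -3.128]
contact_force: [0.4, 0.1, -3.1]
finger_gap: 0.468
```

```bash
python3 -c "
from plan import *
y=pickle.load(open('mixer.pkl','rb'))
plan([y[0]+.0009,y[1],.1],y[2]+np.pi,n=4);print(state()['contact_force'],state()['wrist_torque'])"
```

```text
from [0.5853 0.2239 0.1219] [-179.98    0.23 -179.22] dist mm [ -0.7  -0.4 -21.9] n 4
[0.2, -0.1, 5.5, -0.0, 0.1, -0.0]
[0.2, -0.1, 5.5, -0.0, 0.1, -0.0]
[0.2, -0.1, 5.5, -0.0, 0.1, -0.0]
[0.2, -0.1, 5.5, -0.0, 0.1, -0.0]
[ 0.35557703  0.0846102  -3.10331387] [ 0.0434037  -0.03469295 -0.03526623]
```

jog_arm(moves=[[[0.5, -0.3, 4, 0, 0.1, 0, 0.3], [0.2, -0.1, 4, 0, 0, 0, 0.3], [0, 0, 3, 0, 0, 0, 0.3], [0, 0, 3, 0, 0, 0, 0.3]]])

```text
clock: 10.4
tcp_pos: [0.5843, 0.2234, 0.1061]
orientation: [-3.141, 0.001, -3.128]
contact_force: [0.7, 0.1, -4.6]
finger_gap: 0.469
```

```bash
python3 -c "
from plan import *
y=pickle.load(open('mixer.pkl','rb'))
plan([y[0]+.0009,y[1],.09],y[2]+np.pi,n=3);print(state()['contact_force'],state()['wrist_torque'])
c,s=snap('wrist','_q')
cv2.imwrite('pics/wq.png',cv2.resize(c['frame'],None,fx=1.5,fy=1.5))"
```

```text
from [0.5843 0.2234 0.1061] [-1.7997e+02  8.0000e-02 -1.7922e+02] dist mm [  0.2   0.1 -16.1] n 3
[-0.1, 0.0, 5.4, -0.0, 0.0, -0.0]
[-0.1, 0.0, 5.4, -0.0, 0.0, -0.0]
[-0.1, 0.0, 5.4, -0.0, 0.0, -0.0]
[ 0.6542615   0.09683918 -4.57723733] [-0.01315196 -0.07119576 -0.02807128]
```

View pics/wq.png

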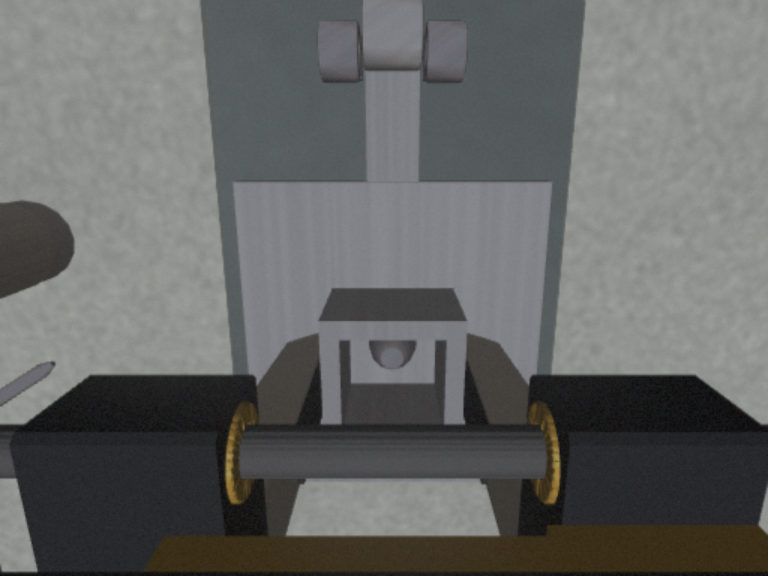

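jog_arm(moves=[[[0, 0, 4, 0, 0, 0, 0.3], [0, 0, 3, 0, 0, 0, 0.3], [0, 0, 3, 0, 0, 0, 0.3], [0, 0, 3, 0, 0, 0, 0.3]]])

```text
clock: 10.85
tcp_pos: [0.5844, 0.2234, 0.0919]
orientation: [-3.141, 0.001, -3.128]
contact_force: [-0.1, 0.3, -3.7]
finger_gap: 0.469
```

```bash
python3 -c "
from plan import *
y=pickle.load(open('mixer.pkl','rb'))
plan([y[0]+.0009,y[1],.078],y[2]+np.pi,n=3);print(state()['contact_force'],state()['wrist_torque'])"
```

```text
from [0.5844 0.2234 0.0919] [-1.7997e+02  8.0000e-02 -1.7922e+02] dist mm [  0.1   0.1 -13.9] n 3
[-0.0, 0.0, 4.6, -0.0, 0.0, -0.0]
[-0.0, 0.0, 4.6, -0.0, 0.0, -0.0]
[-0.0, 0.0, 4.6, -0.0, 0.0, -0.0]
[-0.11511646  0.32584407 -3.71954387] [0.00342344 0.03343691 0.05861279]
```

jog_arm(moves=[[[0, 0, 4, 0, 0, 0, 0.3], [0, 0, 3, 0, 0, 0, 0.3], [0, 0, 3, 0, 0, 0, 0.3]]])

```text
clock: 11.15
tcp_pos: [0.5844, 0.2233, 0.081]
orientation: [-3.141, 0.001, -3.128]
contact_force: [0.4, -0.0, -4.0]
finger_gap: 0.468
```

jog_arm(moves=[[[0, 0, 2, 0, 0, 0, 0.3], [0, 0, 1.5, 0, 0, 0, 0.3]]])

```text
clock: 11.35
tcp_pos: [0.5844, 0.2233, 0.0772]
orientation: [-3.141, 0.001, -3.128]
contact_force: [-4.2, -1.3, 10.1]
finger_gap: 0.469
```

jog_arm(moves=[[[0, 0, 0.5, 0, 0, 0, 0.3]]])

```text
clock: 11.45
tcp_pos: [0.5844, 0.2233, 0.0772]
orientation: [-3.141, 0.001, -3.128]
contact_force: [-2.9, -0.6, 3.5]
finger_gap: 0.471
```

```bash
python3 -c "
from plan import *
c,s=snap('wrist','_r');print(s['tcp_pos'],s['contact_force'],s['wrist_torque'])
cv2.imwrite('pics/wr.png',cv2.resize(c['frame'],None,fx=1.5,fy=1.5))"
```

```text
[0.58440512 0.22333425 0.07719914] [-2.93842813 -0.62168233  3.50389361] [ 0.21972746  0.45015602 -0.02925487]
```

View pics/wr.png

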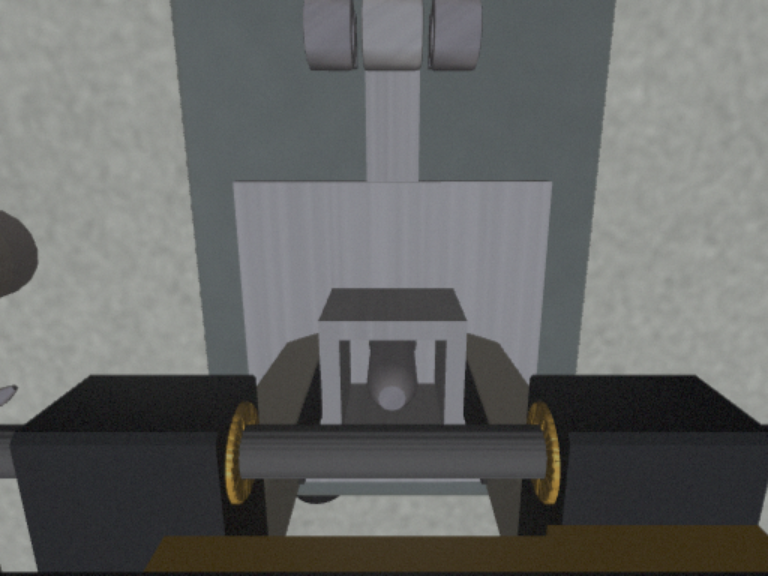

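jog_arm(moves=[[[0, 0, 0, 0, 0, 0, 0.7], [0, 0, 0, 0, 0, 0, 0.8], [0, 0, -1, 0, 0, 0, 0.8], [0, 0, -10, 0, 0, 0, 0.8], [0, 0, -30, 0, 0, 0, 0.8], [0, 0, -45, 0, 0, 0, 0.8], [0, 0, -40, 0, 0, 0, 0.8], [0, 0, -35, 0, 0, 0, 0.8]]])

```text
clock: 12.3
tcp_pos: [0.5824, 0.223, 0.2418]
orientation: [-3.14, -0.005, -3.128]
contact_force: [0.6, 0.4, 0.2]
finger_gap: 0.803
```

jog_arm(moves=[[[15, 0, -20, 0, 0, 0, 0.8], [5, 0, -5, 0, 0, 0, 0.8], [0, 0, 0, 0, 0, 0, 0.8]]])

```text
clock: 12.6
tcp_pos: [0.5651, 0.2233, 0.277]
orientation: [3.141, 0.01, -3.128]
contact_force: [0.9, -0.4, -0.7]
finger_gap: 0.798
```

```bash
python3 -c "
from plan import *
c,s=snap('wrist','_t');print(s['tcp_pos'],s['contact_force'],s['dq'])
cv2.imwrite('pics/wt.png',cv2.resize(c['frame'],None,fx=1.5,fy=1.5))"
```

```text
[0.56511907 0.22328503 0.27695516] [ 0.85593443 -0.42046793 -0.70434563] [-0.0004759  -0.01030828 -0.00476074  0.00075875  0.00279008 -0.00013566]
```

View pics/wt.png

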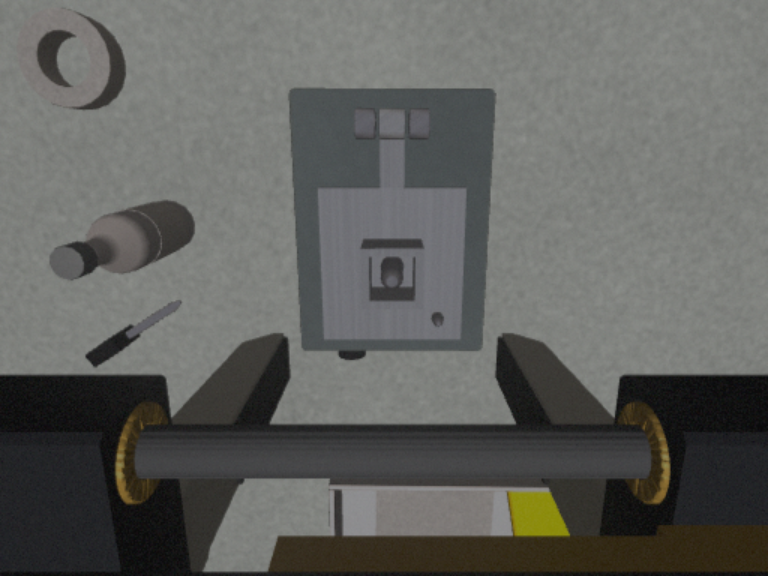

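```bash
python3 -c "
from fit import *
c,s=pickle.load(open('wrist_t.pkl','rb'))
k=1.5;T=.06
L=[((392,123),(-.105,0,.084)),((365,123),(-.105,-.019,.084)),((420,123),(-.105,.019,.084)),((317,188),(-.06,-.055,.068)),((466,188),(-.06,.055,.068)),((463,340),(.06,.055,.068)),((325,340),(.06,-.055,.068)),((393,281),(0,0,.11)),((437,318),(.042,.036,.078))]
L=[((u/k,v/k),p) for (u,v),p in L]
r=fit([(c,s,L)],[.587,.225,0]);print(*r);y=r[0];pickle.dump(y,open('mixer2.pkl','wb'))
tip=back(c,[(181/k,303/k)],.014,s)[0]; bf=back(c,[(132/k,333/k)],.014,s)[0];print(tip,bf,tip-bf)
from plan import *
plan([.675,-.03,.23],2.14)"
```

```text
[0.58368768 0.22402783 0.01846012] [[ 0.  -0.1]
 [-0.6 -0. ]
 [-0.1 -0.2]
 [ 0.4  0.1]
 [ 0.6 -0.4]
 [-0.9 -0.5]
 [-0.4 -0.1]
 [-0.2  0.3]
 [ 1.7  3. ]]
[0.6330016  0.03469597 0.014     ] [ 0.66244795 -0.01295833  0.014     ] [-0.02944636  0.0476543   0.        ]
from [0.5652 0.2233 0.2764] [ 179.95    0.56 -179.23] dist mm [ 109.8 -253.3  -46.4] n 8
[-13.2, -31.8, 5.9, 0.0, 0.1, 7.3]
[-17.2, -29.9, 5.9, 0.0, 0.1, 7.3]
[-20.8, -27.5, 5.9, 0.0, 0.1, 7.3]
[-24.1, -24.6, 5.9, 0.0, 0.1, 7.3]
[-27.1, -21.4, 5.9, 0.0, 0.1, 7.3]
[-29.6, -17.8, 5.9, 0.0, 0.1, 7.3]
[-31.6, -13.9, 5.9, 0.0, 0.1, 7.3]
[-33.1, -9.8, 5.8, 0.0, 0.1, 7.3]
```

jog_arm(moves=[[[-13.2, -31.8, 4, 0, 0, 7.3, 0.8], [-17.2, -29.9, 4, 0, 0, 7.3, 0.8], [-20.8, -27.5, 5.9, 0, 0, 7.3, 0.8], [-24.1, -24.6, 5.9, 0, 0, 7.3, 0.8], [-27.1, -21.4, 5.9, 0, 0, 7.3, 0.7], [-29.6, -17.8, 5.9, 0, 0, 7.3, 0.7], [-31, -13.9, 5.9, 0, 0, 7.3, 0.6], [-20, -6, 4, 0, 0, 4, 0.6]]])

```text
clock: 13.45
tcp_pos: [0.6652, -0.0241, 0.2174]
orientation: [-3.135, -0.01, 2.161]
contact_force: [0.4, 0.4, -0.5]
finger_gap: 0.61
```

jog_arm(moves=[[[-10, -2, 2, 0, 0, 2, 0.6], [-2, 0, 0, 0, 0, 0, 0.6], [0, 0, 0, 0, 0, 0, 0.6]]])

```text
clock: 13.75
tcp_pos: [0.6692, -0.0384, 0.2085]
orientation: [-3.127, -0.016, 2.121]
contact_force: [-0.2, 0.8, 0.9]
finger_gap: 0.599
```

```bash
python3 -c "
from plan import *
c,s=snap('wrist','_pin');print(s['tcp_pos'],s['orientation'],np.abs(s['dq']).max())
cv2.imwrite('pics/wpin.png',cv2.resize(c['frame'],None,fx=1.5,fy=1.5))"
```

```text
[ 0.66922302 -0.03835125  0.20850076] [-3.12733642 -0.01593202  2.1210093 ] 0.01006147978916929
```

View pics/wpin.png

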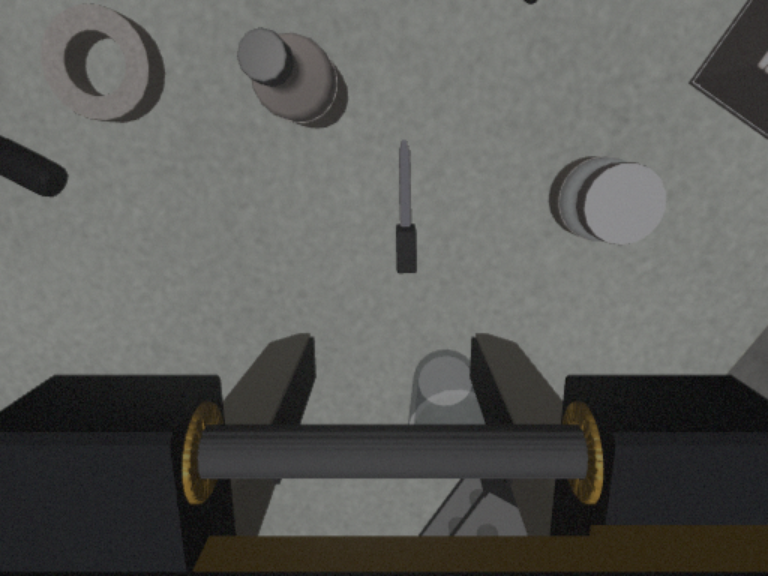

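```bash
python3 -c "
from fit import *
c,s=pickle.load(open('wrist_pin.pkl','rb'))
k=1.5
L=[((404,141),(0,.075,.014)),((396,226),(-.007,.015,.038)),((415,226),(.007,.015,.038)),((417,272),(.007,-.015,.038)),((398,272),(-.007,-.015,.038)),((405,226),(0,.019,.014))]
L=[((u/k,v/k),p) for (u,v),p in L]
r=fit([(c,s,L[:5])],[.675,-.03,.55]);print(*r);y=r[0];pickle.dump(y,open('pin.pkl','wb'))
print('beaker base', back(c,[(445/k,382/k)],.004,s),'jar top',back(c,[(624/k,203/k)],.07,s),'bottle base',back(c,[(300/k,95/k)],.0,s), 'cap',back(c,[(263/k,55/k)],.15,s))
from plan import *
plan([y[0],y[1],.08],y[2]+np.pi/2)"
```

```text
[ 0.67204473 -0.02810127  0.58043619] [[-0.2 -2.6]
 [-0.1  1.6]
 [ 1.   1.3]
 [ 0.2 -0.6]
 [-0.7 -0.2]]
beaker base [[ 0.75907146 -0.10835533  0.004     ]] jar top [[0.76440667 0.06959143 0.07      ]] bottle base [[0.55299938 0.02104632 0.        ]] cap [[0.56512271 0.02715011 0.15      ]]
from [ 0.669  -0.038   0.2086] [-179.17   -0.91  121.54] dist mm [   3.     9.9 -128.6] n 3
[1.6, 3.2, 42.8, -0.3, -0.3, -0.6]
[1.8, 3.0, 42.8, -0.3, -0.3, -0.6]
[2.0, 2.8, 42.8, -0.3, -0.3, -0.6]
```

jog_arm(moves=[[[1.6, 3.2, 42, 0, 0, -0.6, 0.5], [1.8, 3, 40, 0, 0, -0.6, 0.45], [2, 2.8, 32, 0, 0, -0.4, 0.45], [0, 0, 10, 0, 0, 0, 0.45], [0, 0, 2, 0, 0, 0, 0.45]]])

```text
clock: 14.3
tcp_pos: [0.6733, -0.021, 0.0844]
orientation: [-3.135, -0.011, 2.162]
contact_force: [0.2, -0.9, 0.6]
finger_gap: 0.45
```

```bash
python3 -c "
from plan import *
c,s=snap('wrist','_pin2');print(s['tcp_pos'],s['orientation'],np.abs(s['dq']).max())
cv2.imwrite('pics/wpin2.png',cv2.resize(c['frame'],None,fx=1.5,fy=1.5))
y=pickle.load(open('pin.pkl','rb'))
plan([y[0],y[1],.03],y[2]+np.pi/2)"
```

```text
[ 0.67329626 -0.02097388  0.08441581] [-3.13510144 -0.01080851  2.16235826] 0.03338957967226532
from [ 0.6733 -0.0209  0.0847] [-179.64   -0.62  123.89] dist mm [ -1.3  -7.2 -54.7] n 2
[-2.9, -2.4, 27.3, -0.2, -0.3, 0.3]
[-2.8, -2.4, 27.3, -0.2, -0.3, 0.3]
```

View pics/wpin2.png

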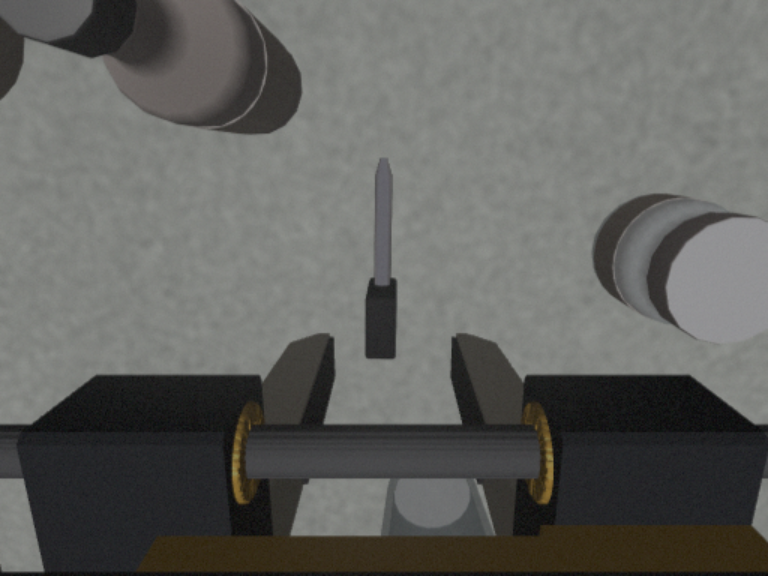

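```bash
python3 -c "
from fit import *
c,s=pickle.load(open('wrist_pin2.pkl','rb'))
k=1.5
L=[((384,157.5),(0,.075,.014)),((396,357),(.007,-.015,.038)),((366,357),(-.007,-.015,.038)),((383,284),(0,.015,.014))]
L=[((u/k,v/k),p) for (u,v),p in L]
r=fit([(c,s,L[:5])],[.675,-.03,.55]);print(*r);y=r[0];pickle.dump(y,open('pin.pkl','wb'))
from plan import *
plan([y[0],y[1],.01],y[2]+np.pi/2)"
```

```text
[ 0.67241662 -0.02842781  0.57858619] [[ 0.  -1.3]
 [ 0.2  1.5]
 [-0.2  1.2]
 [-0.1 -1.1]]
from [ 0.6733 -0.0209  0.0847] [-179.64   -0.62  123.89] dist mm [ -0.9  -7.5 -74.7] n 2
[-3.3, -2.2, 37.3, -0.2, -0.3, 0.4]
[-3.1, -2.3, 37.3, -0.2, -0.3, 0.4]
```

jog_arm(moves=[[[-3, -2.2, 25, 0, -0.3, 0.4, 0.45], [-2, -1.5, 22, 0, -0.3, 0.2, 0.45], [-1, -0.5, 12, 0, 0, 0, 0.45], [0, 0, 4, 0, 0, 0, 0.45]]])

```text
clock: 14.75
tcp_pos: [0.6794, -0.0283, 0.0301]
orientation: [3.136, 0.011, 2.154]
contact_force: [0.2, 0.7, -0.4]
finger_gap: 0.447
```

```bash
python3 -c "
from plan import *
y=pickle.load(open('pin.pkl','rb'))
plan([y[0],y[1],.01],y[2]+np.pi/2)"
```

```text
from [ 0.6794 -0.0283  0.0301] [179.7    0.65 123.42] dist mm [ -6.9  -0.1 -20.1] n 1
[4.0, -5.9, 20.0, 0.3, 0.6, 0.3]
```

jog_arm(moves=[[[2.5, -3.5, 8, 0.2, 0.4, 0.2, 0.45], [1.2, -1.6, 7, 0.1, 0.1, 0, 0.45], [0.5, -0.5, 4, 0, 0, 0, 0.45]]])

```text
clock: 15.05
tcp_pos: [0.6746, -0.0284, 0.0135]
orientation: [3.138, 0.006, 2.15]
contact_force: [-0.0, -0.2, -0.3]
finger_gap: 0.447
```

```bash
python3 -c "
from plan import *
y=pickle.load(open('pin.pkl','rb'))
plan([y[0],y[1],.01],y[2]+np.pi/2)"
```

```text
from [ 0.6746 -0.0284  0.0135] [179.79   0.32 123.21] dist mm [-2.1 -0.  -3.5] n 1
[1.2, -1.8, 3.5, 0.2, 0.3, 0.1]
```

jog_arm(moves=[[[1.2, -1.8, 3, 0.2, 0.3, 0, 0.45], [0.4, -0.4, 1, 0, 0.1, 0, 0.45], [0, 0, 0, 0, 0, 0, 0.45]]])

```text
clock: 15.35
tcp_pos: [0.6716, -0.0283, 0.0094]
orientation: [3.142, -0.002, 2.15]
contact_force: [-0.0, 0.2, 0.6]
finger_gap: 0.45
```

```bash
python3 -c "
from plan import *
y=pickle.load(open('pin.pkl','rb'))
plan([y[0],y[1],.01],y[2]+np.pi/2)
c,s=snap('wrist','_pin3')
cv2.imwrite('pics/wpin3.png',cv2.resize(c['frame'],None,fx=1.5,fy=1.5))"
```

```text
from [ 0.6716 -0.0283  0.0094] [ 1.8000e+02 -1.1000e-01  1.2321e+02] dist mm [ 0.8 -0.2  0.6] n 1
[-0.6, 0.6, -0.6, 0.0, -0.1, 0.1]
```

View pics/wpin3.png

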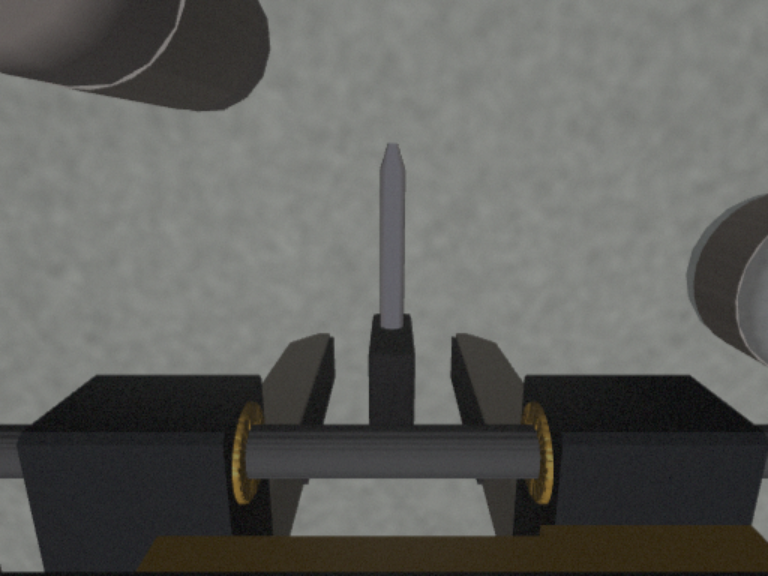

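Centred (rod at column 392, between fingers at 333 and 452). Close with a moderate grip.

jog_arm(moves=[[[0, 0, 0, 0, 0, 0, 0.25], [0, 0, 0, 0, 0, 0, 0.1], [0, 0, 0, 0, 0, 0, 0.05], [0, 0, 0, 0, 0, 0, 0.05], [0, 0, 0, 0, 0, 0, 0.05], [0, 0, 0, 0, 0, 0, 0.05]]], squeeze=30)

```text
clock: 16.0
tcp_pos: [0.6722, -0.0283, 0.0101]
orientation: [3.141, -0.001, 2.15]
contact_force: [0.4, -0.3, 0.1]
finger_gap: 0.147
```

jog_arm(moves=[[[0, 0, -5, 0, 0, 0, 0.05], [0, 0, -20, 0, 0, 0, 0.05], [0, 0, -35, 0, 0, 0, 0.05], [0, 0, -40, 0, 0, 0, 0.05], [0, 0, -40, 0, 0, 0, 0.05], [0, 0, -40, 0, 0, 0, 0.05], [0, 0, -15, 0, 0, 0, 0.05], [0, 0, -5, 0, 0, 0, 0.05]]])

```text
clock: 16.8
tcp_pos: [0.6703, -0.0282, 0.2172]
orientation: [-3.139, -0.005, 2.15]
contact_force: [0.9, 0.2, -0.9]
finger_gap: 0.147
```

```bash
python3 -c "
from plan import *
c,s=snap('wrist','_pin4');print(s['tcp_pos'],s['orientation'],s['contact_force'],s['finger_gap'])
cv2.imwrite('pics/wpin4.png',cv2.resize(c['frame'],None,fx=1.5,fy=1.5))
y=pickle.load(open('mixer2.pkl','rb'));print(y)
h=y[:2]+np.array([-.105*np.cos(y[2]),-.105*np.sin(y[2])]);u=np.array([-np.sin(y[2]),np.cos(y[2])]);print(h)
t=h-u*.13
plan([t[0],t[1],.20],y[2]+np.pi/2)"
```

```text
[ 0.67031486 -0.02819222  0.21718312] [-3.13852042 -0.00501434  2.15046781] [ 0.8916443   0.15125429 -0.86436571] 0.1467115379938828
[0.58368768 0.22402783 0.01846012]
[0.47870557 0.22208963]
from [ 0.6707 -0.0283  0.2178] [-179.88   -0.23  123.21] dist mm [-189.6  120.4  -17.8] n 6
[34.1, -15.4, 3.1, -0.0, -0.0, 5.4]
[32.5, -18.6, 3.1, -0.0, -0.0, 5.4]
[30.6, -21.5, 3.1, -0.0, -0.0, 5.4]
[28.5, -24.3, 3.0, -0.0, -0.0, 5.4]
[26.1, -26.8, 3.0, -0.0, -0.0, 5.4]
[23.5, -29.2, 3.0, -0.0, -0.0, 5.4]
```

View pics/wpin4.png

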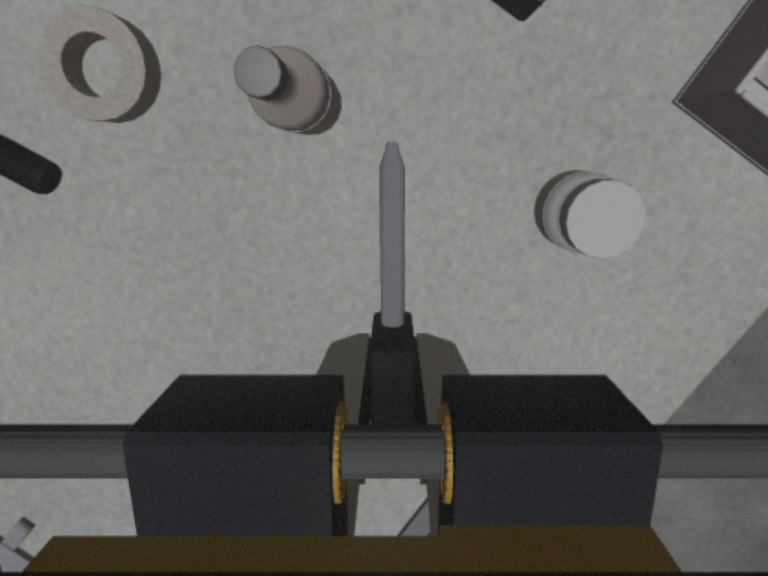

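jog_arm(moves=[[[34.1, -15.4, 0, 0, 0, 5.4, 0.05], [32.5, -18.6, 0, 0, 0, 5.4, 0.05], [30.6, -21.5, 0, 0, 0, 5.4, 0.05], [28.5, -24.3, 0, 0, 0, 5.4, 0.05], [26.1, -26.8, 0, 0, 0, 5.4, 0.05], [20, -25, 0, 0, 0, 3, 0.05], [10, -10, 0, 0, 0, 2, 0.05], [5, -2, 0, 0, 0, 0, 0.05]]])

```text
clock: 17.65
tcp_pos: [0.4608, 0.109, 0.207]
orientation: [-3.119, -0.004, 1.566]
contact_force: [0.4, 0.4, -0.2]
finger_gap: 0.149
```

```bash
cat > pp.py <<'E'
from plan import *
import sys
y=pickle.load(open('mixer2.pkl','rb'))
h=y[:2]+np.array([-.105*np.cos(y[2]),-.105*np.sin(y[2])]);u=np.array([-np.sin(y[2]),np.cos(y[2])])
def go(off,z):
    t=h+u*off; plan([t[0],t[1],z],y[2]+np.pi/2)
    s=state(); d=np.array(s['tcp_pos'])[:2]-h; print("along",(d@u).round(4),"lat",(d@[u[1],-u[0]]).round(4),s['contact_force'],s['finger_gap'])
E
python3 -c "
from pp import *
go(-.115,.10)
c,s=pickle.load(open('wrist_pin4.pkl','rb'))
f=dict(tcp_pos=[0,0,0],orientation=[np.pi,0,np.pi/2])
print(back(c,[(392/1.5,142/1.5),(392.5/1.5,320/1.5)],.004,f))"
```

```text
from [0.4608 0.109  0.207 ] [-178.69   -0.21   89.71] dist mm [  20.    -1.9 -107. ] n 3
[-0.7, 7.5, 35.5, -0.4, -0.1, -0.4]
[-0.7, 7.2, 35.6, -0.4, -0.1, -0.4]
[-0.7, 6.9, 35.6, -0.4, -0.1, -0.4]
along -0.1128 lat -0.02 [ 0.38847577  0.40574801 -0.20745281] 0.1489138284126433
[[0.00022017 0.07368994 0.004     ]
 [0.00041103 0.01532376 0.004     ]]
```

jog_arm(moves=[[[0, 10, 20, -0.4, 0, -0.6, 0.05], [0, 7, 30, -0.3, 0, -0.4, 0.05], [0, 3, 30, 0, 0, 0, 0.05], [0, 0, 12, 0, 0, 0, 0.05], [0, 0, 3, 0, 0, 0, 0.05]]])

```text
clock: 18.15
tcp_pos: [0.4811, 0.1095, 0.106]
orientation: [-3.131, -0.004, 1.591]
contact_force: [-0.5, -0.2, -0.5]
finger_gap: 0.15
```

```bash
python3 -c "
from pp import *
go(-.115,.0715)"
```

```text
from [0.4811 0.1095 0.106 ] [-179.39   -0.21   91.13] dist mm [ -0.3  -2.4 -34.5] n 1
[-2.5, 0.1, 34.5, -0.6, -0.2, 0.1]
along -0.1126 lat 0.0003 [-0.50432654 -0.15050753 -0.45483706] 0.150178295330293
```

jog_arm(moves=[[[-1, 0.1, 14, -0.4, -0.1, 0, 0.05], [-1, 0, 10, -0.2, -0.1, 0, 0.05], [0, 0, 5, 0, 0, 0, 0.05], [0, 0, 2, 0, 0, 0, 0.05]]])

```text
clock: 18.55
tcp_pos: [0.4823, 0.1067, 0.0729]
orientation: [-3.14, 0.0, 1.592]
contact_force: [0.7, -0.9, -0.9]
finger_gap: 0.15
```

```bash
python3 -c "
from pp import *
go(-.115,.0715)
c,s=snap('wrist','_in')
cv2.imwrite('pics/win.png',cv2.resize(c['frame'],None,fx=1.5,fy=1.5))"
```

```text
from [0.4823 0.1067 0.0729] [-1.7993e+02  1.0000e-02  9.1190e+01] dist mm [-1.5  0.4 -1.4] n 1
[0.5, -1.5, 1.4, -0.1, 0.0, 0.1]
along -0.1155 lat 0.0015 [ 0.73437712 -0.86679453 -0.9460911 ] 0.1497847113184485
```

View pics/win.png

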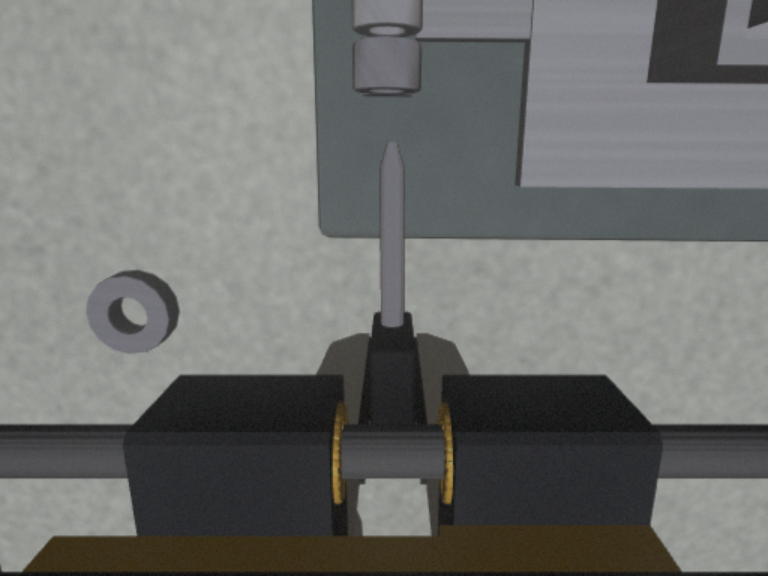

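jog_arm(moves=[[[0.5, -1.5, 1.2, 0, 0, 0, 0.05], [1, -0.3, 0.4, 0, 0, 0, 0.05], [1, 0, 0, 0, 0, 0, 0.05]]])

```text
clock: 18.9
tcp_pos: [0.4814, 0.1092, 0.0725]
orientation: [3.14, 0.0, 1.592]
contact_force: [0.4, -0.0, -0.6]
finger_gap: 0.145
```

```bash
python3 -c "
from pp import *
go(-.095,.0713)
c,s=snap('wrist','_in2')
a=cv2.resize(c['frame'],None,fx=1.5,fy=1.5)
cv2.imwrite('pics/win2.png',cv2.resize(c['frame'][0:160,200:330],None,fx=4,fy=3.5,interpolation=cv2.INTER_CUBIC))"
```

```text
from [0.4814 0.1092 0.0725] [1.7992e+02 2.0000e-02 9.1190e+01] dist mm [-1.  17.9 -1.2] n 1
[17.9, -0.6, 1.2, 0.1, 0.0, 0.1]
along -0.1129 lat 0.0007 [ 0.39780423 -0.04148699 -0.62928561] 0.1454491323113462
```

View pics/win2.png

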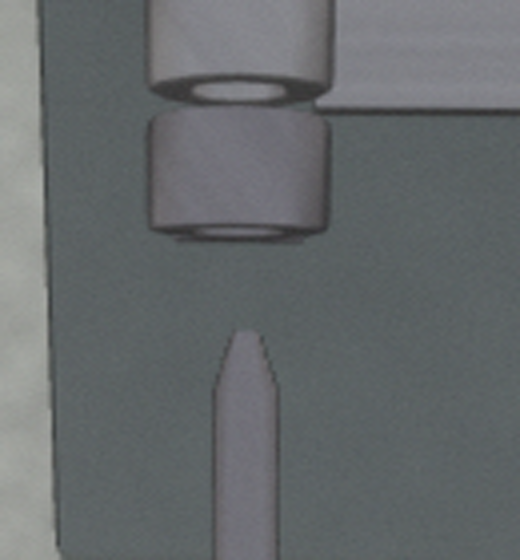

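jog_arm(moves=[[[3, -0.9, 0.8, 0, 0, 0, 0.05], [3, -0.3, 0.3, 0, 0, 0, 0.05], [2, 0, 0.2, 0, 0, 0, 0.05]]])

```text
clock: 19.25
tcp_pos: [0.4804, 0.118, 0.0719]
orientation: [3.139, 0.0, 1.592]
contact_force: [0.2, 0.3, -0.7]
finger_gap: 0.143
```

```bash
python3 -c "
from pp import *
go(-.095,.0713)
c,s=snap('wrist','_in3')
cv2.imwrite('pics/win3.png',cv2.resize(c['frame'][0:160,200:330],None,fx=4,fy=3.5,interpolation=cv2.INTER_CUBIC))
d,_=snap('side','_in3');e,_=snap('scene','_in3')
cv2.imwrite('pics/sin3.png',cv2.resize(e['frame'][190:300,300:430],None,fx=5,fy=5,interpolation=cv2.INTER_CUBIC))"
```

```text
from [0.4804 0.118  0.0719] [1.7984e+02 1.0000e-02 9.1190e+01] dist mm [ 0.1  9.1 -0.6] n 1
[9.1, 0.2, 0.6, 0.2, 0.0, 0.1]
along -0.1041 lat -0.0002 [ 0.23371413  0.2659339  -0.72398972] 0.14325134344625268
```

View pics/win3.png

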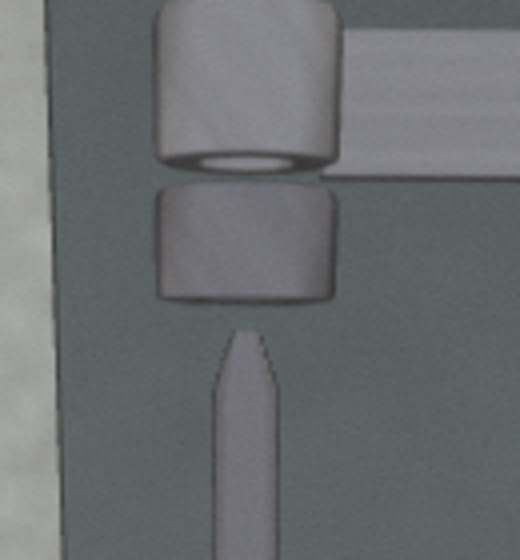

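View pics/sin3.png

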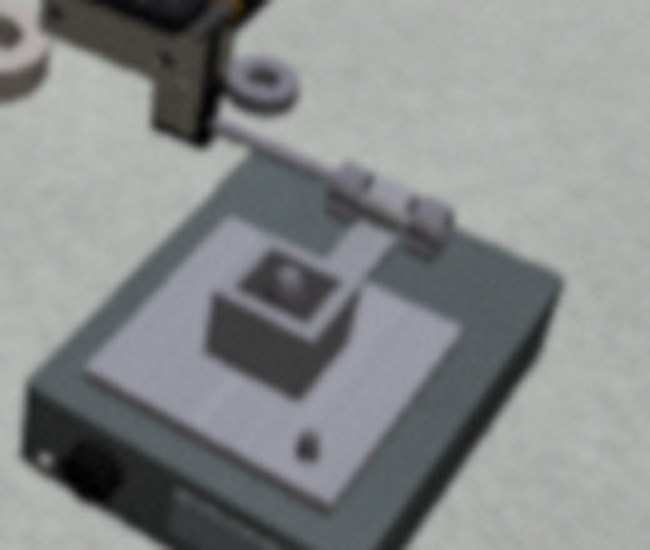

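jog_arm(moves=[[[4, 0, 0.5, 0, 0, 0, 0.05], [4, 0, 0.2, 0, 0, 0, 0.05], [4, 0, 0, 0, 0, 0, 0.05]]])

```text
clock: 19.7
tcp_pos: [0.4802, 0.1303, 0.071]
orientation: [3.139, 0.0, 1.591]
contact_force: [0.5, -0.5, -0.6]
finger_gap: 0.147
```

```bash
python3 -c "
from pp import *
go(-.07,.0713)"
```

```text
from [0.4802 0.1303 0.071 ] [1.7985e+02 2.0000e-02 9.1150e+01] dist mm [-0.2 21.8  0.3] n 1
[21.8, 0.2, -0.3, 0.1, 0.0, 0.1]
along -0.0918 lat -0.0002 [ 0.53863422 -0.47314303 -0.60289162] 0.14667440009113267
```

Tip has entered by about 8 mm with no force. Advance.

jog_arm(moves=[[[6, 0, -0.1, 0, 0, 0, 0.05], [6, 0, 0, 0, 0, 0, 0.05], [6, 0, 0, 0, 0, 0, 0.05]]])

```text
clock: 20.0
tcp_pos: [0.4798, 0.1498, 0.071]
orientation: [3.139, 0.0, 1.591]
contact_force: [-0.2, 0.3, -0.6]
finger_gap: 0.148
```

```bash
python3 -c "
from pp import *
go(-.05,.0713)
c,s=snap('wrist','_in4')
cv2.imwrite('pics/win4.png',cv2.resize(c['frame'][0:200,200:330],None,fx=4,fy=3,interpolation=cv2.INTER_CUBIC))"
```

```text
from [0.4798 0.1498 0.071 ] [1.7985e+02 1.0000e-02 9.1140e+01] dist mm [-0.2 22.3  0.3] n 1
[22.3, 0.2, -0.3, 0.1, 0.0, 0.1]
along -0.0723 lat -0.0002 [-0.1853995   0.31356572 -0.59663927] 0.14803820524386274
```

View pics/win4.png

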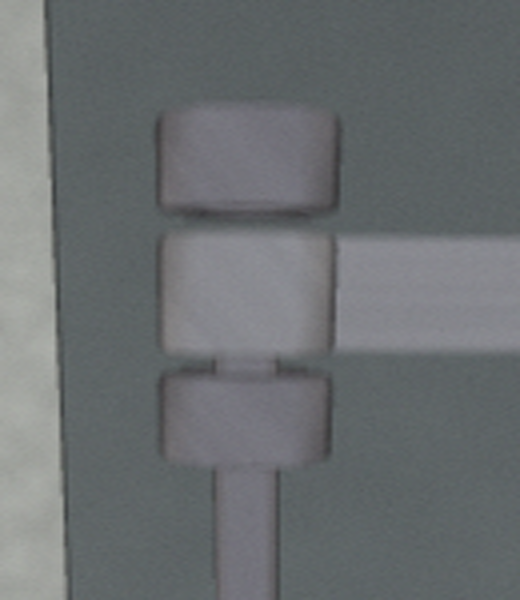

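jog_arm(moves=[[[6, 0, -0.1, 0, 0, 0, 0.05], [6, 0, 0, 0, 0, 0, 0.05], [5, 0, 0, 0, 0, 0, 0.05], [5, 0, 0, 0, 0, 0, 0.05]]])

```text
clock: 20.45
tcp_pos: [0.4792, 0.1745, 0.0711]
orientation: [3.139, -0.0, 1.591]
contact_force: [-1.0, 0.0, -1.2]
finger_gap: 0.15
```

```bash
python3 -c "
from pp import *
go(-.0405,.0713)
c,s=snap('wrist','_in5')
cv2.imwrite('pics/win5.png',cv2.resize(c['frame'][40:240,200:330],None,fx=4,fy=3,interpolation=cv2.INTER_CUBIC))"
```

```text
from [0.4792 0.1745 0.0711] [ 1.7986e+02 -1.0000e-02  9.1180e+01] dist mm [0.3 7.1 0.2] n 1
[7.1, 0.4, -0.2, 0.1, -0.0, 0.1]
along -0.0476 lat -0.0004 [-0.99767477  0.01738544 -1.15191997] 0.1499461088701741
```

View pics/win5.png

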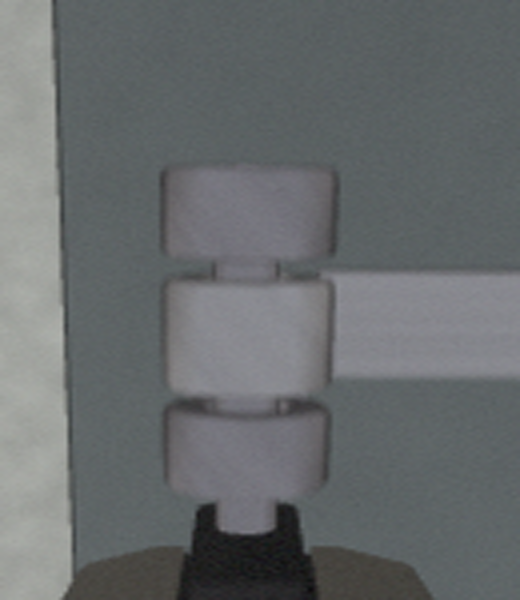

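Rod is through both gaps; about 7 mm left.

jog_arm(moves=[[[3, 0.2, 0, 0, 0, 0, 0.05], [2, 0, 0, 0, 0, 0, 0.05], [1.5, 0, 0, 0, 0, 0, 0.05]]])

```text
clock: 20.8
tcp_pos: [0.4792, 0.1816, 0.0712]
orientation: [3.139, 0.001, 1.592]
contact_force: [-0.7, -7.9, 1.3]
finger_gap: 0.147
```

jog_arm(moves=[[[1, 0, 0, 0, 0, 0, 0.05]]])

```text
clock: 20.9
tcp_pos: [0.4792, 0.1816, 0.0712]
orientation: [3.139, 0.003, 1.593]
contact_force: [-0.0, -6.2, 0.6]
finger_gap: 0.147
```

jog_arm(moves=[[[0, 0, 0.3, 0, 0, 0, 0.05], [0, 0, 0, 0, 0, 0, 0.2], [0, 0, 0, 0, 0, 0, 0.35], [0, 0, 0, 0, 0, 0, 0.4], [0, 0, 0, 0, 0, 0, 0.4]]])

```text
clock: 21.4
tcp_pos: [0.4795, 0.1818, 0.0711]
orientation: [3.139, 0.002, 1.592]
contact_force: [-0.2, 0.1, 0.8]
finger_gap: 0.383
```

```bash
python3 -c "
from pp import *
go(-.0405,.0713)
c,s=snap('wrist','_in6')
cv2.imwrite('pics/win6.png',cv2.resize(c['frame'],None,fx=1.5,fy=1.5,interpolation=cv2.INTER_CUBIC))"
```

```text
from [0.4795 0.1818 0.0711] [1.7984e+02 1.1000e-01 9.1200e+01] dist mm [-0.1 -0.2  0.2] n 1
[-0.2, -0.1, -0.2, 0.2, 0.1, 0.1]
along -0.0403 lat 0.0001 [-0.15144172  0.13252403  0.80063208] 0.3825314885092878
```

View pics/win6.png

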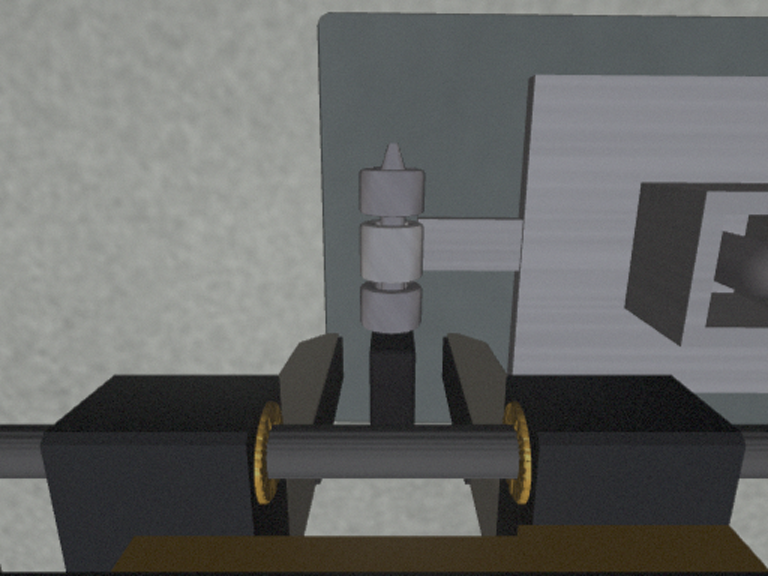

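jog_arm(moves=[[[0, 0, -5, 0, 0, 0, 0.4], [0, 0, -15, 0, 0, 0, 0.4], [0, 0, -30, 0, 0, 0, 0.4], [0, 0, -40, 0, 0, 0, 0.4], [0, 0, -40, 0, 0, 0, 0.4], [0, 0, -30, 0, 0, 0, 0.4], [-10, 0, -10, 0, 0, 0, 0.4], [0, 0, 0, 0, 0, 0, 0.4]]])

```text
clock: 22.25
tcp_pos: [0.478, 0.1714, 0.2482]
orientation: [3.141, 0.002, 1.593]
contact_force: [-0.3, 0.8, -0.1]
finger_gap: 0.396
```

```bash
python3 -c "
from pp import *
c,s=snap('wrist','_f');d,_=snap('side','_f');e,_=snap('scene','_f');print(s['clock'],s['contact_force'])
cr=lambda f,x,y,w,h: cv2.resize(f[y:y+h,x:x+w],(390,390),interpolation=cv2.INTER_CUBIC)
cv2.imwrite('pics/f.png',np.hstack([cr(c['frame'],170,20,200,200),cr(e['frame'],300,200,110,110)]))
cv2.imwrite('pics/fs.png',np.hstack([cv2.resize(d['frame'],(400,300)),cv2.resize(e['frame'],(400,300))]))
o=pickle.load(open('side0.pkl','rb'));p=pickle.load(open('scene0.pkl','rb'))
for a,b in ((o,d),(p,e)):
  g=cv2.absdiff(a['frame'],b['frame']).max(2); g=cv2.medianBlur(g,5)
  n,l,st,ct=cv2.connectedComponentsWithStats((g>25).astype('uint8')); print([q.tolist() for q in st[1:] if q[4]>25])
"
```

```text
22.25 [-0.30473873  0.81720677 -0.10757354]
[[0, 0, 74, 211, 8108], [72, 0, 31, 9, 193], [127, 0, 116, 115, 4803], [106, 12, 40, 78, 1699], [221, 133, 41, 22, 481], [213, 145, 6, 14, 62], [65, 165, 31, 35, 521], [72, 180, 5, 9, 30], [280, 189, 13, 13, 124], [259, 235, 6, 9, 31], [266, 247, 23, 24, 386], [268, 271, 33, 14, 98]]
[[359, 0, 119, 102, 6141], [507, 14, 5, 15, 42], [412, 60, 81, 66, 1304], [402, 94, 15, 11, 111], [339, 103, 47, 57, 1254], [390, 106, 16, 9, 67], [380, 133, 6, 16, 47], [178, 174, 60, 33, 951], [353, 212, 17, 20, 239], [318, 234, 74, 57, 2035], [232, 236, 35, 17, 300]]
```

View pics/f.png

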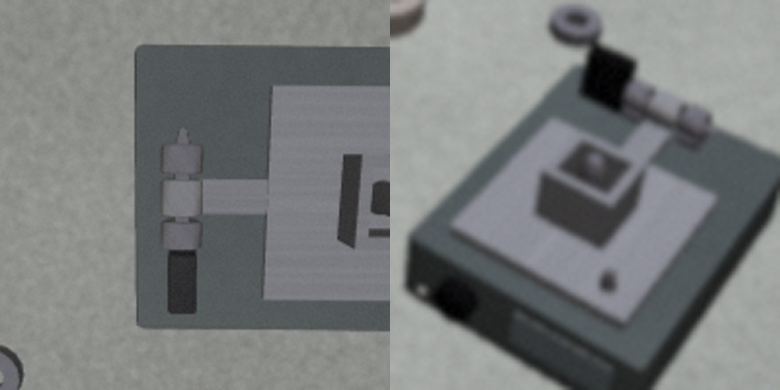

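View pics/fs.png

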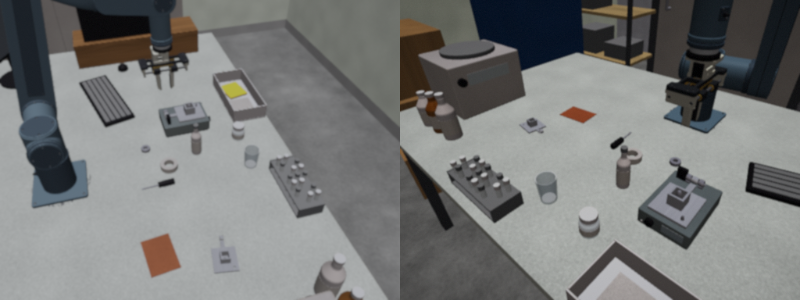

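```bash
python3 -c "
from plant import close_job; print(close_job())"
```

```text
the job is handed in; nothing more can be done
None
```

The job is done and handed in at about 22.3 s. The larger cover, the one with the given size, is back on the mixer, and the hinge pin is through all three knuckles.

- **Cover:** I lowered it over the spindle and dowel and met no resistance until it touched the deck at the expected height. After I let go, the wrist picture fitted the seated position to within 1 pixel everywhere except the dowel hole, which was off by about 3 pixels. I had aimed that point by eye.
- **Hinge pin:** I pushed it in from the mixer's -y side. It stopped with about 8 N at the calculated depth, with the tip showing past the far knuckle and the block against the near one. It stayed in place after I opened the gripper and moved clear.
- **Other things on the bench:** comparing before and after pictures showed changes only at the cover's and pin's old and new places and at the arm. No bystander had moved.

No checks failed. The highest wrist force I saw between moves was about 11 N.

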